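# Rack the flat oil tin and take off its cap

### The job

Take the flat oil tin that stands nearer to the teak rack, keep it upright, and slide it along the shelf through the open front of the rack's wide slot until it is fully home against the back, so that the rack keeps it from turning. Nobody remembers whether its screw cap has a right- or a left-hand thread: try it one way and, if it will not go, the other, and lift the loosened cap off; finish while still holding it in the gripper a few centimetres (3 or more) clear above the neck, with the tin left standing home in the slot. Leave the spare tin at the right-hand end, the masala dabba, the clamp-lid jar and the egg cup where they are.

Things in the scene. Friction and masses are not known exactly. Their poses are not given: they have to be found in the camera images.
- tin_a_mid (a point): middle (half-way up, 57.5 mm above the underside) of a flat steel oil tin standing on the shelf: 105 mm long (x) x 46 mm thick (y) x 115 mm tall, same either way round, screw cap in the middle of its flat top. tin_a and tin_b look alike: the one in front of the robot, nearer to the rack, is to be opened; the other, at the right-hand end of the shelf (y below -0.5), is the spare.
- tin_b_mid (a point): middle (half-way up, 57.5 mm above the underside) of a flat steel oil tin standing on the shelf: 105 mm long (x) x 46 mm thick (y) x 115 mm tall, same either way round, screw cap in the middle of its flat top. tin_a and tin_b look alike: the one in front of the robot, nearer to the rack, is to be opened; the other, at the right-hand end of the shelf (y below -0.5), is the spare.
- cap_a_mid (a point): middle (half-way up, on the axis) of the ribbed aluminium screw cap of tin_a: 42 mm across, 24 mm tall, 30 g, 71 mm above the tin's middle while on. Its skirt ends 1.5 mm above the tin's flat top, so the fingertips take it by its side, staying just above the tin's top.
- cap_b_mid (a point): middle (half-way up, on the axis) of the ribbed aluminium screw cap of tin_b: 42 mm across, 24 mm tall, 30 g, 71 mm above the tin's middle while on. Its skirt ends 1.5 mm above the tin's flat top, so the fingertips take it by its side, staying just above the tin's top.
- slot_home (a point): point on the shelf's surface in the rack's wide slot, where the middle of the tin's underside lies when the tin is fully home, touching the back. x points inward along the slot from its open front to the back, y across it. The slot is 49 mm wide between cheeks 60 mm tall, open at the top and front, the bare shelf its floor.
- tin_a: the tin of point tin_a_mid; origin at the middle of its underside, same axes; 0.3 to 0.55 kg
- tin_b: the tin of point tin_b_mid; origin at the middle of its underside, same axes; 0.3 to 0.55 kg
- cap_a: the cap of point cap_a_mid; origin under its middle. Quick lug thread, right- or left-handed, not visible: turned the wrong way it is stopped dead within a few degrees (or slips in the fingers); the right way it turns easily (under 0.1 N m) and lifts straight off after 40 to 110 degrees (70 is best; past 115 it meets a stop). Before that, lifting it lifts the tin.
- cap_b: the cap of point cap_b_mid; origin under its middle. Quick lug thread, right- or left-handed, not visible: turned the wrong way it is stopped dead within a few degrees (or slips in the fingers); the right way it turns easily (under 0.1 N m) and lifts straight off after 40 to 110 degrees (70 is best; past 115 it meets a stop). Before that, lifting it lifts the tin.
- rack: dark teak rack screwed to the shelf; origin and axes as slot_home. Along x the slot's straight cheeks begin at -45 mm, after splayed lead-ins (about 70 mm apart at their tips) that begin at -69 mm; the back is at +52.5 mm. In y the rack reaches from -41 to +83 mm; a narrow bay on the +y side holds two fixed marble trivets, 75 mm tall.
- masala_dabba: round shut stainless spice box, 181 mm across, 72 mm tall; origin under its centre. Leave alone.
- clamp_jar: glass jar with hinged clamp lid, 90 mm across (98 over its clamp), 128 mm tall; origin under its centre. Leave alone.
- egg_cup: white ceramic egg cup, 50 mm across, 62 mm tall; origin under its centre. Leave alone.
Not all that is in view belongs to the job. What is shaped like the cap_b but green or turquoise is not meant. What is shaped like the cap_a but orange is not meant.

How it is judged:
By the outcome, as a careful person would: the job done as asked, in the order asked, and still so for the second after the job is handed in, while the arm keeps its last pose, push and grip.
It also fails if it takes over 61 s, if anything falls off the work surface, if the arm or the gripper's body presses on something with over 40 N, if the wrist force passes 120 N, or if a joint passes its speed limit or range.

### The arm

A 7-joint arm with a two-finger parallel gripper is mounted at the origin on the work surface. World frame = base frame: x ahead of the robot, y to its left, z up, the work surface at z = 0. Lengths are in mm, angles in rad, forces in N, time in s.
With the tool pointing down it reaches from about 425 to 875 mm from the base axis. Payload 8.4 kg.
Tool frame: the origin (TCP) lies at the very end of the fingers, on their centre line; the grasp point (between the pads) lies 19 mm behind it (ctrl.grasp_offset is the distance from the TCP to the grasp point, in mm); y points along the fingers, z is the direction in which the jaws open and shut, and the axes are right-handed (so a half turn about y gives the same grasp; the last joint's range is limited). The gripper opens to 87 mm and grips with 3 to 60 N. Pads are 19 mm wide; open, the fingers measure 117 mm over their backs; the gripper's body (75 mm by 190 mm) begins 51 mm behind the grasp point.
Start: joints at [1.231, 0.333, 0.04, 1.465, -0.013, 1.343, -0.059], TCP at [154.991, -631.222, 222.546] pointing down, gripper open.
Joint ranges: [-2.58, 2.58], [-0.38, 2.09], [-1.3, 1.39], [0.25, 2.4], [-1.5, 4.64], [0.08, 2.09], [-2.65, 2.65]. Speed limits (rad/s): [2.22, 2.22, 2.79, 2.79, 3.14, 3.14, 3.14].

### API

Orientations are given as a unit quaternion [x, y, z, w].
In Python, from station import ctrl gives the robot as it stands.
- The arm moves only by the tool jog_arm, never from a script. Its arguments are lists of equal length, an entry for each row: "grip": the gripper command: -1 is fully open, 1 is shut, values between are in proportion; "offset": the shift along the tool's x, y, z in m, a list of three; "yaw": the turn about the tool's y in rad. A call has 1 to 12 rows; each row is the pose to reach, as a shift and turn from the pose commanded when the call began, along the tool's axes at that moment; what a row does not reach only later rows make up. A row lasts 1/10 s, in which the tool goes at most 50 mm and 8.59 degrees, less where a joint would pass 70% of its speed; a pose out of reach is approached as far as the arm can. A call with a gripper value outside its range is refused whole. The fingers move at their own pace and stop on an object; "grip_force" is the grip in N (left out, the last holds). Time passes only in rows, so rows that repeat a pose let the fingers close. It gives the time, the measured TCP pose, the force and the opening at its end, in the units of the state.
- ctrl.read_state(): the state, without advancing time (a new reading comes with each control period).
- ctrl.read_camera(name): name is "scene" or "top" or "wrist"; returns a dict with "color" (420x560x3 uint8, blue, green, red), "range_z" (420x560 float32, mm along the optical axis (not along the pixel's ray), 0 where there is no reading), "intrinsics" (3x3 intrinsics, pixels), "D" ([k1, k2, p1, p2, k3] as OpenCV has them; the pictures are not rectified), "cam_to_world" (4x4, takes a point from camera to world coordinates); the wrist camera has in their place "mount" (4x4, takes a point from camera to tool coordinates, whose origin is the TCP and whose axes are the tool frame's). Camera axes: x right, y up, looking along -z (the intrinsics and any distortion apply to the point x, -y, -z); pixel columns grow to the right and rows downward; lengths in mm; the calibration is good to about 2 mm. A picture is of the moment at which its call begins: read the wrist's pose just before it.
- ctrl.finish_job(): hands the job in, once; it reports no verdict.
Trained networks look in a picture, given as the dict that the camera call returned (one of the last four; its "shot" number tells which), for a name from the list of things; names that differ only in an ending like _2 or _b are one class to them, and where a whole thing is asked for, a point or a joint stands for the part that bears it (a point fixed in the world has none). Each returns a list of dicts, best first, with "score" (0 to 1); they miss things now and then, are a little off and sometimes report something else, mostly with a low value. They report only what shows in the picture. A call takes as long as a camera call. They do not tell look-alikes from the thing itself.
- ctrl.recognise(picture, query): "position" ([x, y, z] in mm, in the coordinates of the camera as it stood for that picture, good to about 4 mm: the middle of the surface that is visible of it).
- ctrl.pinpoint(picture, query): "position" ([x, y, z] in mm, in the coordinates of the camera as it stood for that picture, good to about 4 mm: a listed point, or the origin of a listed thing).
The state is a dict: "t": time; "qpos": joint angles; "qvel": joint speeds; "effort": joint torques, N m; "eef_pos": TCP position; "tool_rot": TCP orientation; "force": force on the tool from outside, world axes, zero at the start; "wrist_torque": the same for the moment, N m; "opening": finger opening in mm.
Only numpy, scipy, OpenCV 4.12 (cv2) and the standard library are available. Lean on these libraries where they do the work, as an engineer would, in place of code of your own. Each camera call takes 0.05 s, during which the arm holds its last target.

## Working session

There is one attempt and no reset: what is moved stays moved. The work goes in short steps, Python scripts to look and compute and a tool call to move; the robot and the scene stay as the last step left them, time stands still between calls to the robot, and variables do not carry over. Pictures are saved under pics/ and viewed, and the job is handed in when it is done.

Besides the shell and the picture viewer there is one more tool, called after "Call:" by a JSON object that holds its "op" and its "data", one argument or row to a line. jog_arm: Moves the arm, as the interface text tells. Its arguments: {"type":"object","properties":{"grip":{"type":"array","items":{"type":"number"}},"offset":{"type":"array","items":{"type":"array","items":{"type":"number"}}},"yaw":{"type":"array","items":{"type":"number"}},"grip_force":{"type":"number"}},"required":["grip","offset","yaw"]}

```bash
ls; mkdir -p pics
cat > h.py <<'E'
from station import ctrl
import numpy as np, cv2
from scipy.spatial.transform import Rotation as R
def T_of(pic,st):
    if 'cam_to_world' in pic: return np.array(pic['cam_to_world'])
    M=np.eye(4);M[:3,:3]=R.from_quat(st['tool_rot']).as_matrix();M[:3,3]=st['eef_pos'];return M@np.array(pic['mount'])
def shot(name,fn):
    st=ctrl.read_state();p=ctrl.read_camera(name);cv2.imwrite('pics/'+fn,p['color']);return p,T_of(p,st)
def w(T,p): return (T@np.r_[p,1])[:3]
def pix(pic,p):
    p=np.array(p,float)*[1,-1,-1]
    q,_=cv2.projectPoints(p[None],np.zeros(3),np.zeros(3),np.array(pic['intrinsics']),np.array(pic['D']));return q.ravel()
def cloud(pic,T):
    z=pic['range_z'];h,wd=z.shape
    u,v=np.meshgrid(np.arange(wd),np.arange(h))
    n=cv2.undistortPoints(np.stack([u,v],-1).reshape(-1,1,2).astype(float),np.array(pic['intrinsics']),np.array(pic['D'])).reshape(h,wd,2)
    P=np.stack([n[...,0]*z,-n[...,1]*z,-z],-1)
    W=P@T[:3,:3].T+T[:3,3];W[z<=0]=np.nan;return W
E
python3 - <<'E'
from h import *
s=ctrl.read_state();print({k:np.round(v,3).tolist() for k,v in s.items()})
print(R.from_quat(s['tool_rot']).as_matrix().round(3))
for c in ['scene','top']:
    p,T=shot(c,c+'0.png');print(c,T.round(2).tolist(),p['shot'])
    for q in ['tin_a_mid','cap_a_mid','slot_home','masala_dabba','clamp_jar','egg_cup']:
        for d in ctrl.pinpoint(p,q)[:4]: print(q,round(d['score'],2),w(T,d['position']).round(1),pix(p,d['position']).round(), [k for k in d])
E
```

```text
pics
{'t': 0.0, 'qpos': [1.231, 0.334, 0.04, 1.466, -0.013, 1.343, -0.059], 'qvel': [0.0, 0.0, -0.0, -0.001, -0.001, -0.0, -0.001], 'effort': [-0.0, -65.634, 1.335, -40.381, -0.06, 0.045, 0.0], 'eef_pos': [154.842, -630.805, 221.651], 'tool_rot': [-0.085, 0.703, -0.701, 0.085], 'force': [0.312, 0.14, 1.053], 'wrist_torque': [0.004, 0.022, 0.025], 'opening': 87.514}
[[-0.971 -0.001  0.238]
 [-0.238  0.002 -0.971]
 [ 0.    -1.    -0.002]]
scene [[0.64, -0.46, 0.61, 1300.84], [0.77, 0.4, -0.5, -666.26], [-0.01, 0.79, 0.61, 818.67], [0.0, 0.0, 0.0, 1.0]] 1
tin_a_mid 0.75 [ 550.5 -155.4   59.2] [254. 224.] ['position', 'score']
cap_a_mid 0.81 [ 434.7 -651.5   11.2] [ 81. 295.] ['position', 'score']
cap_a_mid 0.53 [ 448.1 -553.2  132.1] [105. 248.] ['position', 'score']
slot_home 0.5 [603.9 164.1   1. ] [340. 205.] ['position', 'score']
masala_dabba 0.75 [ 774.3 -132.     0.9] [311. 277.] ['position', 'score']
masala_dabba 0.54 [6.000e+02 1.678e+02 3.000e-01] [340. 204.] ['position', 'score']
clamp_jar 0.61 [ 6.970e+02 -3.818e+02 -5.000e-01] [219. 307.] ['position', 'score']
egg_cup 0.66 [576.6 405.6   1.6] [379. 176.] ['position', 'score']
top [[-0.05, 0.98, -0.21, 242.56], [-1.0, -0.05, 0.02, -90.98], [0.0, 0.21, 0.98, 1860.87], [0.0, 0.0, 0.0, 1.0]] 2
tin_a_mid 0.8 [ 442.1 -550.    56.6] [400. 254.] ['position', 'score']
cap_a_mid 0.71 [ 446.7 -555.1  128.1] [406. 250.] ['position', 'score']
cap_a_mid 0.43 [ 438.3 -646.9   16.5] [424. 255.] ['position', 'score']
slot_home 0.89 [6.034e+02 1.637e+02 6.000e-01] [198. 222.] ['position', 'score']
masala_dabba 0.59 [ 773.5 -125.5    2.3] [274. 173.] ['position', 'score']
clamp_jar 0.69 [ 696.6 -382.4    2.1] [344. 190.] ['position', 'score']
egg_cup 0.75 [572.1 402.8  -1.3] [132. 234.] ['position', 'score']
```

View pics/scene0.png

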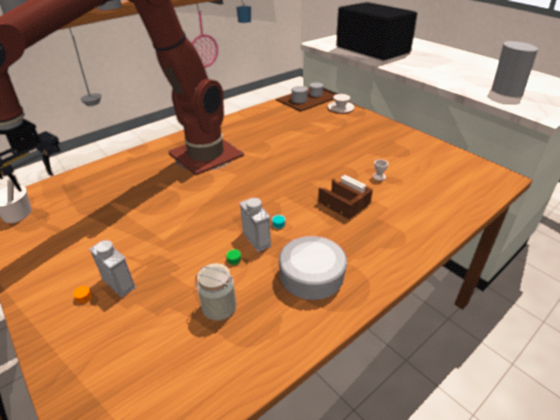

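View pics/top0.png

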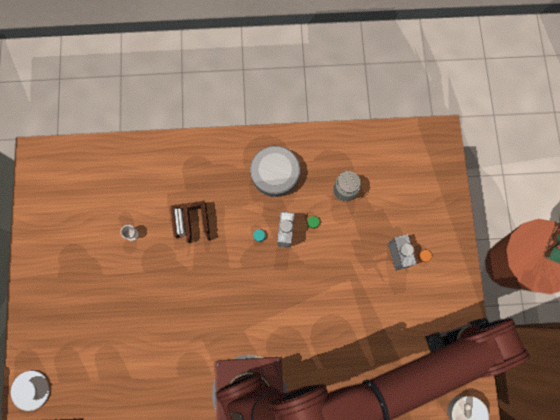

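The scene shows two steel tins: one at scene (255,224) / top (286,229), in front of the robot and nearest the rack, and one at scene (112,268) / top (404,252), at the right-hand end. The first is tin_a and the second is the spare. The loose turquoise, green and orange caps are decoys. The rack is at top (193,222). I'll enlarge tin_a and the rack to confirm.

Run:
```python
from h import *
p,T=shot('top','t1.png');s,Ts=shot('scene','s1.png')
a=cv2.resize(p['color'][180:270,150:340],None,fx=4,fy=4,interpolation=cv2.INTER_CUBIC)
b=cv2.resize(s['color'][150:270,210:400],None,fx=4,fy=4,interpolation=cv2.INTER_CUBIC)[:,:]
cv2.imwrite('pics/cA.png',a);cv2.imwrite('pics/cB.png',b)
for nm,P,TT in(('top',p,T),('scene',s,Ts)):
    W=cloud(P,TT)
    for lab,(x0,x1,y0,y1,z0,z1) in dict(tinTop=(480,620,-220,-100,105,122),cap=(480,620,-220,-100,130,155),turq=(480,620,-115,-50,8,40),rack=(500,720,80,280,45,70),trivet=(500,720,80,280,70,90)).items():
        m=(W[...,0]>x0)&(W[...,0]<x1)&(W[...,1]>y0)&(W[...,1]<y1)&(W[...,2]>z0)&(W[...,2]<z1)
        q=W[m]
        if len(q)<5: print(nm,lab,len(q));continue
        r=cv2.minAreaRect(q[:,:2].astype(np.float32))
        print(nm,lab,len(q),np.median(q,0).round(1),[np.round(x,1) for x in r],q.min(0).round(),q.max(0).round())
```

```text
top tinTop 271 [ 533.8 -150.1  115.4] [array([ 549.7, -151.7]), array([ 47.5, 106.3]), np.float64(81.2)] [ 496. -181.  105.] [ 602. -121.  122.]
top cap 121 [ 548.8 -152.4  141. ] [array([ 548.9, -151.9]), array([37.3, 42. ]), np.float64(86.7)] [ 528. -171.  130.] [ 570. -133.  153.]
top turq 130 [540.7 -66.   20.8] [array([547.2, -82. ]), array([ 63., 134.]), np.float64(89.8)] [ 480. -113.    8.] [614. -50.  36.]
top rack 640 [612.2 195.2  60.1] [array([598.5, 185.6]), array([139. , 123.5]), np.float64(5.4)] [528. 119.  45.] [671. 253.  70.]
top trivet 136 [597.4 219.3  75.1] [array([594.4, 197.7]), array([111.3,  96.6]), np.float64(47.8)] [533. 124.  70.] [662. 237.  86.]
scene tinTop 283 [ 575.5 -164.8  113.7] [array([ 551.6, -154.5]), array([ 47.6, 109.2]), np.float64(81.9)] [ 495. -185.  105.] [ 608. -125.  122.]
scene cap 140 [ 555.9 -156.6  139. ] [array([ 552.6, -155.7]), array([40.6, 40. ]), np.float64(56.4)] [ 532. -176.  131.] [ 574. -132.  142.]
scene turq 108 [549.  -65.6  21.5] [array([545.8, -66.2]), array([43.3, 31.6]), np.float64(6.0)] [523. -82.   9.] [567. -50.  26.]
scene rack 674 [623.9 187.4  57.9] [array([601.2, 183.6]), array([140.9, 129. ]), np.float64(4.9)] [530. 115.  45.] [676. 252.  70.]
scene trivet 105 [601.7 218.   73.3] [array([601.4, 219.4]), array([90.5, 26.3]), np.float64(4.4)] [556. 204.  70.] [646. 235.  77.]
```

View pics/cA.png

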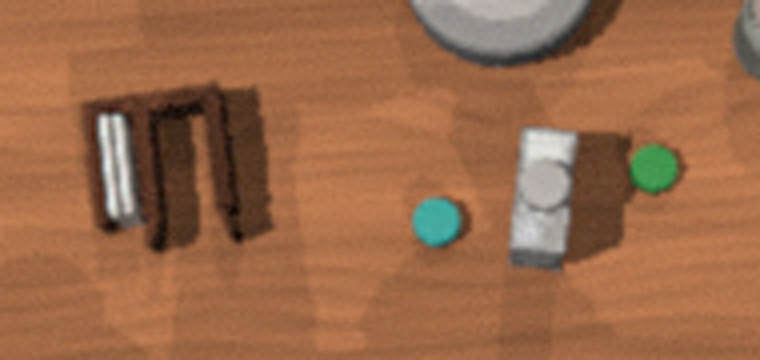

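View pics/cB.png

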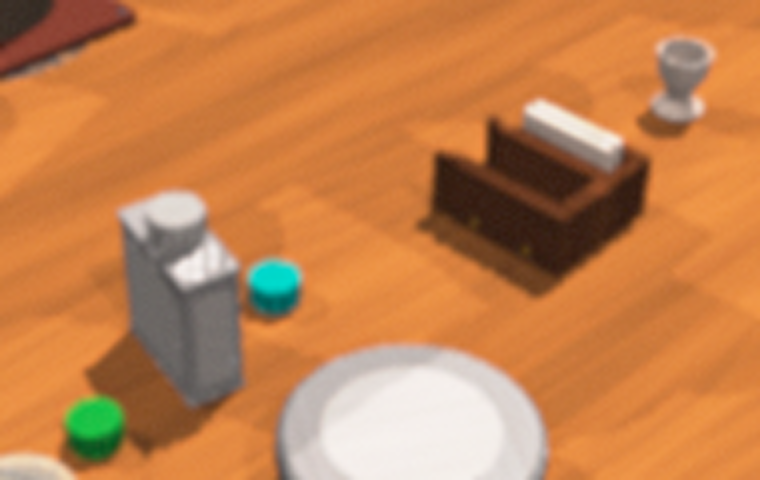

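The crops confirm the plain steel tin with its steel cap at crop A (545,185). It stands between the turquoise and green decoys and is the tin nearest the rack, so it's tin_a. I'm moving above it now.

Call:
{"op": "jog_arm", "data": {
  "grip": [-1,-1,-1,-1,-1,-1,-1,-1,-1,-1,-1,-1],
  "offset": [
    [-0.02,-0.02,-0.015],
    [-0.06,-0.02,-0.045],
    [-0.1,-0.02,-0.074],
    [-0.14,-0.02,-0.104],
    [-0.18,-0.02,-0.134],
    [-0.22,-0.02,-0.163],
    [-0.26,-0.02,-0.193],
    [-0.3,-0.02,-0.223],
    [-0.34,-0.02,-0.252],
    [-0.38,-0.02,-0.282],
    [-0.42,-0.02,-0.312],
    [-0.45,-0.02,-0.334]
  ],
  "yaw": [0.03,0.07,0.11,0.15,0.19,0.23,0.27,0.31,0.35,0.389,0.389,0.389],
  "grip_force": 30
}}

```text
t: 2.0
eef_pos: [514.1, -196.3, 242.9]
tool_rot: [0.052, 0.705, -0.705, -0.051]
force: [1.2, 0.5, -0.2]
opening: 86.7
```

```bash
cat > look.py <<'E'
from h import *
import sys
n=sys.argv[1]
s=ctrl.read_state();print({k:np.round(s[k],3).tolist() for k in('t','qpos','eef_pos','force','opening')})
print(R.from_quat(s['tool_rot']).as_matrix().round(4))
p,T=shot('wrist',n+'.png')
print('cam',T[:3,3].round())
W=cloud(p,T);np.save(n+'.npy',W)
for q in sys.argv[2:]:
    for d in ctrl.pinpoint(p,q)[:3]: print(q,round(d['score'],2),w(T,d['position']).round(1),pix(p,d['position']).round())
E
python3 look.py w1 tin_a_mid cap_a_mid
```

```text
{'t': 2.0, 'qpos': [0.601, 0.141, -0.35, 1.666, 0.049, 1.342, -1.473], 'eef_pos': [514.09, -196.301, 242.94], 'force': [1.244, 0.506, -0.232], 'opening': 86.706}
[[-9.894e-01  1.000e-03 -1.453e-01]
 [ 1.453e-01  4.000e-04 -9.894e-01]
 [-1.000e-03 -1.000e+00 -6.000e-04]]
cam [ 585. -206.  406.]
```

View pics/w1.png

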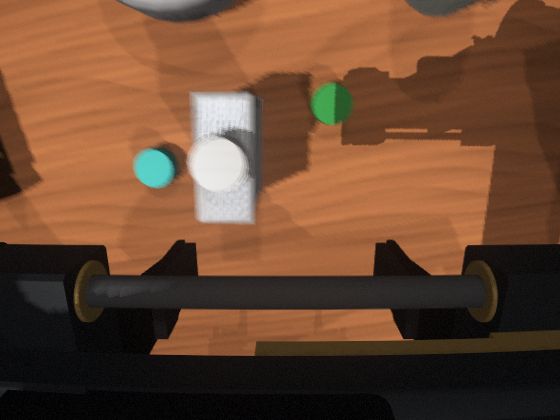

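The wrist view shows tin_a (top centre about (225,160), cap (218,163)), upright, with long edges about vertical in the image. Turquoise is at (155,168) and green at (332,104). Next I'm measuring its pose from depth.

```bash
cat > rect.py <<'E'
import numpy as np,cv2,sys
W=np.load(sys.argv[1]+'.npy');x0,x1,y0,y1,z0,z1=map(float,sys.argv[2:8])
m=(W[...,0]>x0)&(W[...,0]<x1)&(W[...,1]>y0)&(W[...,1]<y1)&(W[...,2]>z0)&(W[...,2]<z1)
q=W[m];r=cv2.minAreaRect(q[:,:2].astype(np.float32))
print(len(q),np.median(q,0).round(1),[np.round(x,1) for x in r],q.min(0).round(1),q.max(0).round(1))
E
python3 rect.py w1 480 620 -220 -100 110 120; python3 rect.py w1 480 620 -220 -100 133 147;python3 rect.py w1 480 620 -120 -30 15 35;python3 rect.py w1 450 650 -280 -170 15 35;python3 look.py w1b tin_b_mid cap_b_mid
```

```text
5001 [ 570.7 -156.   115.6] [array([ 550.5, -152.6]), array([ 48. , 106.9]), np.float64(80.8)] [ 495.1 -184.1  112.6] [ 606.7 -121.4  119.9]
2533 [ 551.4 -153.3  141.2] [array([ 550.9, -153.2]), array([42.3, 42.2]), np.float64(68.6)] [ 529.7 -174.4  133.1] [ 572.2 -132.1  143.4]
1264 [543.7 -60.2  24.5] [array([543.4, -59.4]), array([41.5, 42.3]), np.float64(73.0)] [522.4 -80.   15. ] [564.9 -38.1  27.3]
1400 [ 581.  -255.1   24.7] [array([ 574.4, -210. ]), array([ 73. , 130.4]), np.float64(28.5)] [ 511.2 -277.6   15. ] [ 602.4 -170.1   34.5]
{'t': 2.15, 'qpos': [0.602, 0.142, -0.349, 1.666, 0.049, 1.342, -1.469], 'eef_pos': [513.78, -196.812, 242.555], 'force': [0.299, -0.656, -0.004], 'opening': 86.957}
[[-9.898e-01  4.000e-04 -1.425e-01]
 [ 1.425e-01  8.000e-04 -9.898e-01]
 [-3.000e-04 -1.000e+00 -8.000e-04]]
cam [ 585. -206.  405.]
cap_b_mid 0.9 [ 579.8 -255.3   15.6] [332. 107.]
cap_b_mid 0.71 [ 552.2 -152.5  131.8] [222. 163.]
cap_b_mid 0.7 [543.4 -57.3  11.6] [158. 167.]
```

Call:
{"op": "jog_arm", "data": {
  "grip": [-1,-1,-1,-1,-1,-1,-1,-1],
  "offset": [
    [-0.015,0,-0.024],
    [-0.03,0,-0.0484],
    [-0.03,0.04,-0.0484],
    [-0.03,0.08,-0.0484],
    [-0.03,0.12,-0.0484],
    [-0.03,0.15,-0.0484],
    [-0.03,0.161,-0.0484],
    [-0.03,0.161,-0.0484]
  ],
  "yaw": [0.005,0.01,0.01,0.01,0.01,0.01,0.01,0.01]
}}

```text
t: 3.1
eef_pos: [547.9, -157.1, 80.5]
tool_rot: [0.056, 0.705, -0.705, -0.057]
force: [-0.5, -0.7, 0.6]
opening: 87.1
```

```bash
python3 look.py w2
```

```text
{'t': 3.1, 'qpos': [0.519, 0.319, -0.373, 1.807, 0.133, 1.042, -1.636], 'eef_pos': [547.937, -157.14, 80.546], 'force': [-0.535, -0.749, 0.592], 'opening': 87.123}
[[-9.872e-01 -2.500e-03 -1.593e-01]
 [ 1.593e-01  4.000e-04 -9.872e-01]
 [ 2.500e-03 -1.000e+00 -0.000e+00]]
cam [ 620. -168.  243.]
```

View pics/w2.png

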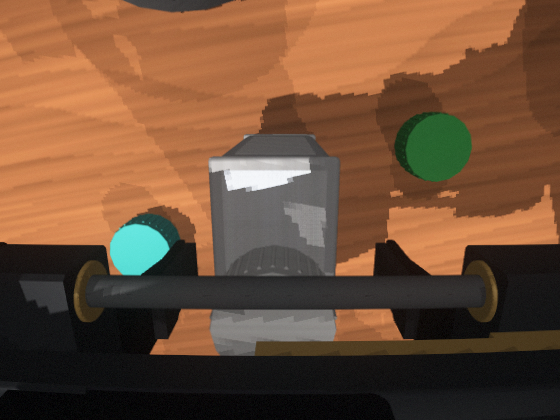

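The tin stands between the open fingers, with its top spanning columns 210–338 against a jaw middle of about 286, so I shift 4 mm to +y and close.

Call:
{"op": "jog_arm", "data": {
  "grip": [-1,-1,0.1,0.3,0.3,0.3,0.3,0.3,0.3],
  "offset": [
    [-0.002,0,-0.004],
    [-0.002,0,-0.004],
    [-0.002,0,-0.004],
    [-0.002,0,-0.004],
    [-0.002,0,-0.004],
    [-0.002,0,-0.004],
    [-0.002,0,-0.004],
    [-0.002,0,-0.004],
    [-0.002,0,-0.004]
  ],
  "yaw": [0,0,0,0,0,0,0,0,0],
  "grip_force": 30
}}

```text
t: 4.05
eef_pos: [551.8, -152.6, 81.5]
tool_rot: [-0.056, -0.705, 0.705, 0.056]
force: [0.1, -0.4, 0.4]
opening: 45.8
```

```bash
python3 look.py w3
python3 - <<'E'
from h import *
p,T=shot('top','t3.png');s,Ts=shot('scene','s3.png')
np.save('t3.npy',cloud(p,T))
for P,TT in((p,T),(s,Ts)):
    for d in ctrl.pinpoint(P,'slot_home')[:2]: print(w(TT,d['position']).round(1),d['score'])
E
```

```text
{'t': 4.05, 'qpos': [0.511, 0.321, -0.376, 1.803, 0.135, 1.043, -1.644], 'eef_pos': [551.785, -152.588, 81.54], 'force': [0.064, -0.359, 0.361], 'opening': 45.848}
[[-9.875e-01 -0.000e+00 -1.576e-01]
 [ 1.576e-01 -0.000e+00 -9.875e-01]
 [ 0.000e+00 -1.000e+00  1.000e-04]]
cam [ 623. -163.  244.]
[ 6.030e+02  1.643e+02 -1.000e-01] 0.9
[602.7 162.4   4. ] 0.32
[600.  167.5  -2.4] 0.65
```

View pics/w3.png

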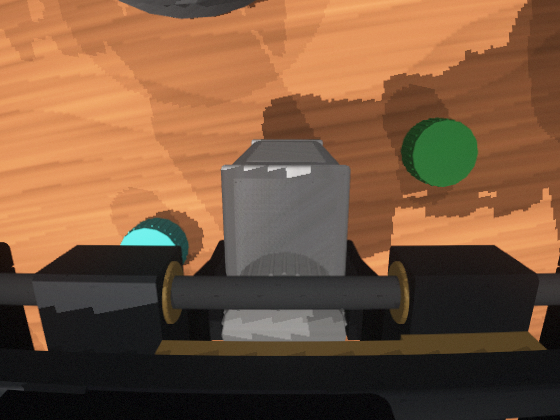

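Gripped at an opening of 45.8 mm. The turquoise cap lies in the straight path, so I slide the tin back toward the robot first, then left past it.

Call:
{"op": "jog_arm", "data": {
  "grip": [0.3,0.3,0.3,0.3,0.3,0.3,0.3,0.3,0.3,0.3,0.3,0.3],
  "offset": [
    [0.015,0,0.0025],
    [0.035,0,0.0055],
    [0.055,0,0.009],
    [0.075,0,0.012],
    [0.09,0,0.0145],
    [0.1,0,0.016],
    [0.101,0,0.005],
    [0.105,0,-0.02],
    [0.109,0,-0.045],
    [0.114,0,-0.075],
    [0.119,0,-0.105],
    [0.124,0,-0.135]
  ],
  "yaw": [0,0,0,0,0,0,0,-0.02,-0.04,-0.06,-0.08,-0.1]
}}

```text
t: 5.5
eef_pos: [450.3, 2.2, 81.3]
tool_rot: [0.02, 0.707, -0.707, -0.02]
force: [1.2, 0.1, -4.0]
opening: 46.0
```

```bash
python3 look.py w4
python3 - <<'E'
from h import *
p,T=shot('scene','s4.png')
E
```

```text
{'t': 5.5, 'qpos': [0.412, 0.095, -0.532, 2.075, 0.057, 0.986, -1.778], 'eef_pos': [450.27, 2.165, 81.299], 'force': [1.19, 0.124, -4.046], 'opening': 46.036}
[[-9.984e-01 -7.000e-04 -5.690e-02]
 [ 5.690e-02  3.000e-04 -9.984e-01]
 [ 7.000e-04 -1.000e+00 -3.000e-04]]
cam [523.  -1. 244.]
```

View pics/s4.png

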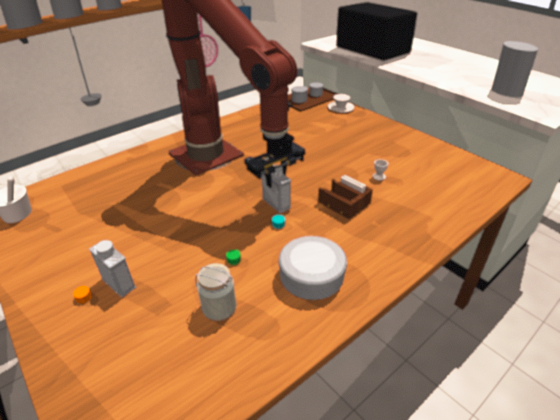

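The tin has passed the turquoise cap (278,221), which is undisturbed. Now I bring it in front of the slot.

Call:
{"op": "jog_arm", "data": {
  "grip": [0.3,0.3,0.3,0.3,0.3,0.3,0.3,0.3],
  "offset": [
    [-0.001,0,-0.015],
    [-0.003,0,-0.04],
    [-0.005,0,-0.065],
    [-0.007,0,-0.09],
    [-0.009,0,-0.115],
    [-0.011,0,-0.138],
    [-0.013,0,-0.153],
    [-0.013,0,-0.153]
  ],
  "yaw": [-0.02,-0.04,-0.06,-0.08,-0.1,-0.12,-0.144,-0.144]
}}

```text
t: 6.4
eef_pos: [472.6, 154.8, 81.5]
tool_rot: [-0.032, 0.707, -0.706, 0.032]
force: [-0.6, -0.2, -4.7]
opening: 45.7
```

```bash
python3 look.py w5 slot_home
python3 - <<'E'
from h import *
p,T=shot('top','t5.png'); np.save('t5.npy',cloud(p,T))
for d in ctrl.pinpoint(p,'slot_home')[:2]: print(w(T,d['position']).round(1),d['score'])
E
```

```text
{'t': 6.4, 'qpos': [0.196, 0.212, -0.656, 1.967, 0.15, 1.01, -2.011], 'eef_pos': [472.553, 154.791, 81.467], 'force': [-0.569, -0.152, -4.694], 'opening': 45.748}
[[-9.96e-01 -2.00e-04  8.96e-02]
 [-8.96e-02  1.50e-03 -9.96e-01]
 [ 1.00e-04 -1.00e+00 -1.50e-03]]
cam [545. 162. 244.]
[599.6 163.1  -1.7] 0.76
```

View pics/w5.png

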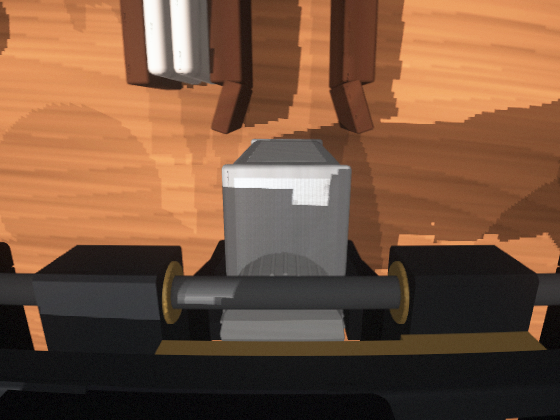

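The wrist view shows the slot directly ahead of the tin, with cheeks at columns 240–252 and 330–345 and lead-in tips at rows 130. I'm measuring the cheeks in the tool frame against the tin itself.

```bash
cat > slot.py <<'E'
import numpy as np,sys
from h import *
W=np.load(sys.argv[1]+'.npy');st=ctrl.read_state()
M=R.from_quat(st['tool_rot']).as_matrix()
Q=(W-np.array(st['eef_pos']))@M   # tool coords: x back, y down, z jaw(-y world)
f=-Q[...,0]; l=-Q[...,2]; z=W[...,2]
m=np.isfinite(z)
def edges(zlo,zhi,f0,f1,step=5):
    for a in np.arange(f0,f1,step):
        k=m&(z>zlo)&(z<zhi)&(f>a)&(f<a+step)&(abs(l)<75)
        v=np.sort(l[k]); 
        if len(v)<3: continue
        g=np.where(np.diff(v)>3)[0]; seg=np.split(v,g+1)
        print(round(a+step/2,1),[(round(s[0],1),round(s[-1],1),len(s)) for s in seg if len(s)>2])
print('rack z54-66');edges(56,64,55,200)
print('tin top 110-120');edges(111,120,15,60)
E
python3 slot.py w5
```

```text
rack z54-66
62.5 [(np.float64(-39.3), np.float64(-29.5), 127), (np.float64(32.9), np.float64(42.8), 157)]
67.5 [(np.float64(-38.6), np.float64(-27.8), 202), (np.float64(31.4), np.float64(42.1), 198)]
72.5 [(np.float64(-37.3), np.float64(-26.1), 209), (np.float64(29.7), np.float64(40.6), 201)]
77.5 [(np.float64(-35.2), np.float64(-24.2), 217), (np.float64(28.0), np.float64(38.7), 218)]
82.5 [(np.float64(-33.4), np.float64(-22.8), 219), (np.float64(26.8), np.float64(37.0), 205), (np.float64(73.3), np.float64(74.8), 7)]
87.5 [(np.float64(-38.8), np.float64(-22.3), 334), (np.float64(26.4), np.float64(42.3), 350), (np.float64(47.2), np.float64(52.8), 30), (np.float64(59.0), np.float64(64.3), 35), (np.float64(71.9), np.float64(75.0), 83)]
92.5 [(np.float64(-38.0), np.float64(-22.3), 360), (np.float64(26.4), np.float64(42.0), 360), (np.float64(46.7), np.float64(47.5), 40), (np.float64(58.8), np.float64(59.6), 15), (np.float64(72.1), np.float64(74.9), 64)]
97.5 [(np.float64(-38.5), np.float64(-22.4), 366), (np.float64(26.6), np.float64(42.6), 358), (np.float64(46.7), np.float64(47.5), 45), (
[... 907 characters left out ...]
t64(59.7), 9), (np.float64(72.3), np.float64(74.9), 57)]
122.5 [(np.float64(-37.9), np.float64(-22.0), 234), (np.float64(26.5), np.float64(42.6), 193), (np.float64(47.0), np.float64(47.9), 25), (np.float64(59.1), np.float64(60.0), 6), (np.float64(72.7), np.float64(75.0), 35)]
tin top 110-120
17.5 [(np.float64(-19.8), np.float64(28.1), 1139)]
22.5 [(np.float64(-19.6), np.float64(28.0), 1493)]
27.5 [(np.float64(-19.6), np.float64(27.9), 1564)]
32.5 [(np.float64(-19.6), np.float64(28.1), 1579)]
37.5 [(np.float64(-19.6), np.float64(27.9), 1658)]
42.5 [(np.float64(-19.7), np.float64(28.0), 1686)]
47.5 [(np.float64(-19.9), np.float64(27.9), 1746)]
52.5 [(np.float64(-19.7), np.float64(27.6), 1118)]
```

```bash
cat >> slot.py <<'E'
print('tin front face')
for a in range(5,115,10):
    k=m&(z>a)&(z<a+10)&(f>40)&(f<58)&(abs(l)<32)
    v=l[k]
    if len(v)>3: print(a+5,v.min().round(1),v.max().round(1),((v.min()+v.max())/2).round(2),len(v),f[k].mean().round(1))
E
python3 slot.py w5 | sed -n '/front face/,$p'; python3 rect.py w1b 480 620 -220 -100 110 120; python3 rect.py w3 480 620 -220 -100 110 120
python3 rect.py t5 400 540 100 210 105 122;python3 rect.py t5 500 720 80 280 55 65
```

```text
tin front face
10 -19.5 26.6 3.57 96 52.1
20 -17.8 25.1 3.66 76 52.3
30 -17.8 25.2 3.7 131 52.3
40 -17.9 25.3 3.69 122 52.3
50 -17.0 25.3 4.14 147 52.3
60 -17.1 25.4 4.17 184 52.3
70 -17.3 25.5 4.14 190 52.3
80 -17.4 25.6 4.11 250 52.3
90 -17.6 25.7 4.01 293 52.2
100 -17.7 25.9 4.09 413 52.1
110 -19.9 28.0 4.05 608 49.6
4989 [ 571.2 -156.1  115.7] [array([ 550.4, -152.4]), array([ 47.7, 106.7]), np.float64(80.8)] [ 494.9 -184.2  112.6] [ 606.2 -121.3  119.9]
12984 [ 584.8 -157.6  115.8] [array([ 581.9, -156.5]), array([70. , 43.9]), np.float64(81.1)] [ 556.7 -188.   110. ] [ 606.9 -118.9  120. ]
2 [523.4 136.4 111.8] [array([523.4, 136.4]), array([4.5, 0. ]), np.float64(-106.7)] [522.8 134.2 108.4] [524.  138.5 115.3]
282 [637.5 170.8  60.2] [array([600.3, 186.6]), array([133.5, 124.4]), np.float64(4.8)] [538.3 120.2  55.1] [669.9 253.2  65. ]
```

In the same picture the tin's centre is at +4.1 mm and the slot's at +2.05 mm, so I shift 2 mm right. Both yaws agree. The force of -4.7 N suggests the tin is just off the shelf, so I ease it down and slide in.

Call:
{"op": "jog_arm", "data": {
  "grip": [0.3,0.3,0.3,0.3,0.3,0.3,0.3],
  "offset": [
    [0,0.0005,0.002],
    [0,0.001,0.002],
    [-0.01,0.001,0.002],
    [-0.02,0.001,0.002],
    [-0.03,0.001,0.002],
    [-0.035,0.001,0.002],
    [-0.035,0.001,0.002]
  ],
  "yaw": [0,0,0,0,0,0,0]
}}

```text
t: 7.3
eef_pos: [506.7, 153.3, 81.6]
tool_rot: [0.031, -0.706, 0.707, -0.029]
force: [-13.4, -0.2, 17.9]
opening: 46.0
```

```bash
python3 look.py w6; python3 slot.py w6|grep -v tin\ top
```

```text
{'t': 7.3, 'qpos': [0.183, 0.279, -0.636, 1.892, 0.191, 1.034, -2.019], 'eef_pos': [506.714, 153.329, 81.626], 'force': [-13.449, -0.162, 17.941], 'opening': 45.976}
[[-9.963e-01 -2.600e-03  8.550e-02]
 [-8.550e-02 -1.000e-03 -9.963e-01]
 [ 2.700e-03 -1.000e+00  8.000e-04]]
cam [579. 160. 244.]
rack z54-66
57.5 [(np.float64(-37.4), np.float64(-21.9), 309), (np.float64(27.0), np.float64(43.4), 324), (np.float64(47.4), np.float64(48.9), 36), (np.float64(59.7), np.float64(60.6), 8), (np.float64(73.3), np.float64(75.0), 30)]
62.5 [(np.float64(-37.7), np.float64(-21.9), 315), (np.float64(27.1), np.float64(43.6), 323), (np.float64(47.3), np.float64(48.3), 33), (np.float64(59.8), np.float64(60.2), 6), (np.float64(73.4), np.float64(74.9), 28)]
67.5 [(np.float64(-37.4), np.float64(-21.8), 320), (np.float64(27.2), np.float64(43.5), 329), (np.float64(47.0), np.float64(48.0), 41), (np.float64(59.8), np.float64(60.4), 5), (np.float64(73.6), np.float64(75.0), 28)]
72.5 [(np.float64(-37.6), np.float64(-21.3), 361), (np.float64(27.2), np.float64(43.1), 358), (np.float64(47.3), np.float64(48.0), 41),
[... 2270 characters left out ...]
at64(24.7), 1225)]
22.5 [(np.float64(-23.1), np.float64(24.4), 1515)]
27.5 [(np.float64(-23.2), np.float64(24.5), 1555)]
32.5 [(np.float64(-23.1), np.float64(24.5), 1612)]
37.5 [(np.float64(-23.3), np.float64(24.5), 1651)]
42.5 [(np.float64(-23.1), np.float64(24.6), 1692)]
47.5 [(np.float64(-23.3), np.float64(24.6), 1758)]
52.5 [(np.float64(-22.9), np.float64(24.5), 792)]
tin front face
10 -23.8 29.9 3.05 139 50.1
20 -23.7 29.9 3.13 142 50.5
30 -23.3 29.8 3.25 155 50.4
40 -23.2 29.7 3.27 222 50.5
50 -23.3 29.7 3.22 257 50.8
60 -32.0 32.0 -0.02 933 51.2
70 -21.1 22.4 0.63 180 50.5
80 -20.9 22.5 0.78 207 50.7
90 -20.9 22.1 0.63 262 50.9
100 -20.8 22.0 0.63 380 51.0
110 -23.3 24.6 0.68 953 48.3
```

View pics/w6.png

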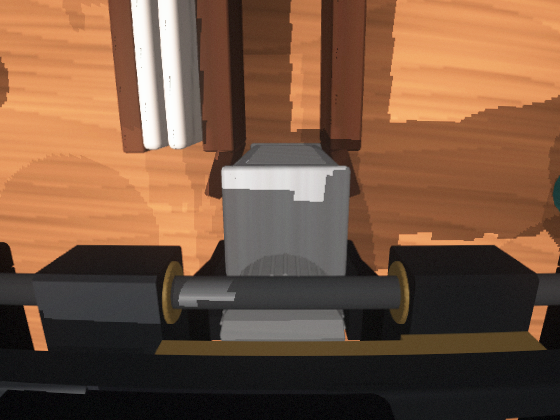

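The tin's nose is inside the lead-ins, at about (286,150). It's now about 2 mm right of the slot's centre line and about 0.7° off in yaw, and it's pressing on the shelf with 18 N. I'll correct all three before going in.

Call:
{"op": "jog_arm", "data": {
  "grip": [0.3,0.3,0.3],
  "offset": [
    [0,-0.0008,-0.001],
    [0,-0.0008,-0.0018],
    [0,-0.0008,-0.0018]
  ],
  "yaw": [-0.012,-0.012,-0.012]
}}

```text
t: 7.65
eef_pos: [507.6, 154.3, 81.5]
tool_rot: [0.034, -0.706, 0.707, -0.034]
force: [-3.6, -3.1, 3.9]
opening: 45.8
```

```bash
python3 look.py w7; python3 slot.py w7|cut -c1-150 | sed 's/np.float64//g'
```

```text
{'t': 7.65, 'qpos': [0.182, 0.28, -0.638, 1.892, 0.194, 1.032, -2.011], 'eef_pos': [507.626, 154.3, 81.459], 'force': [-3.577, -3.09, 3.87], 'opening': 45.8}
[[-9.953e-01  1.000e-04  9.650e-02]
 [-9.650e-02 -8.000e-04 -9.953e-01]
 [ 0.000e+00 -1.000e+00  8.000e-04]]
cam [580. 162. 244.]
rack z54-66
57.5 [((-38.9), (-23.5), 308), ((25.5), (41.8), 323), ((46.1), (46.9), 39), ((57
62.5 [((-39.2), (-23.6), 317), ((25.3), (41.4), 326), ((46.0), (46.6), 37), ((58
67.5 [((-39.5), (-23.1), 318), ((25.5), (42.0), 327), ((45.6), (46.6), 34), ((58
72.5 [((-39.4), (-23.1), 361), ((25.4), (41.4), 360), ((45.5), (46.3), 38), ((58
77.5 [((-39.5), (-23.2), 334), ((25.5), (41.2), 325), ((45.6), (46.3), 42), ((58
82.5 [((-39.4), (-23.2), 357), ((25.4), (41.5), 358), ((45.6), (46.3), 40), ((57
87.5 [((-39.5), (-23.2), 355), ((25.5), (41.4), 333), ((45.7), (46.5), 42), ((57
92.5 [((-39.7), (-23.4), 363), ((25.4), (41.2), 361), ((45.6), (46.4), 42), ((57
97.5 [((-39.4), (-23.3), 359), ((25.4), (41.1), 361), ((45.8), (46.6), 41), ((58
102.5 [((-39.3), (-23.4), 375), ((25.1), (41.6), 384), ((45.3), (46.3),
[... 220 characters left out ...]
 392), ((45.5), (46.4), 48), ((5
122.5 [((-39.6), (-23.3), 185), ((25.3), (40.9), 182), ((45.4), (46.3), 24), ((7
tin top 110-120
17.5 [((-23.3), (24.3), 1255)]
22.5 [((-23.3), (24.6), 1524)]
27.5 [((-23.3), (24.3), 1561)]
32.5 [((-23.2), (24.5), 1589)]
37.5 [((-23.5), (24.6), 1657)]
42.5 [((-23.4), (24.4), 1698)]
47.5 [((-23.3), (24.6), 1771)]
52.5 [((-23.1), (24.2), 779)]
tin front face
10 -24.8 27.7 1.42 139 50.4
20 -24.8 27.3 1.29 151 50.5
30 -24.8 27.3 1.24 193 50.9
40 -24.8 27.3 1.24 209 50.9
50 -24.7 27.2 1.25 225 51.1
60 -32.0 32.0 0.0 990 51.2
70 -21.0 22.2 0.61 212 50.7
80 -20.9 22.1 0.62 199 50.8
90 -20.7 22.1 0.68 283 51.0
100 -20.8 22.1 0.65 382 51.0
110 -23.4 24.6 0.59 882 48.3
```

Aligned: slot centre +1.0 against tin +0.6, and parallel. Sliding in.

Call:
{"op": "jog_arm", "data": {
  "grip": [0.3,0.3,0.3,0.3,0.3],
  "offset": [
    [-0.01,-0.0002,-0.0004],
    [-0.02,-0.0002,-0.0004],
    [-0.03,-0.0002,-0.0004],
    [-0.04,-0.0002,-0.0004],
    [-0.04,-0.0002,-0.0004]
  ],
  "yaw": [0,0,0,0,0]
}}

```text
t: 8.2
eef_pos: [550.5, 158.6, 84.3]
tool_rot: [0.032, -0.706, 0.707, -0.036]
force: [-0.5, -6.9, 22.3]
opening: 45.5
```

```bash
python3 look.py w8; python3 slot.py w8|cut -c1-150 | sed 's/np.float64//g'|awk 'NR%2'
```

```text
{'t': 8.2, 'qpos': [0.159, 0.355, -0.617, 1.794, 0.235, 1.062, -2.019], 'eef_pos': [550.481, 158.599, 84.348], 'force': [-0.488, -6.882, 22.255], 'opening': 45.48}
[[-9.954e-01  5.000e-03  9.570e-02]
 [-9.570e-02 -7.000e-04 -9.954e-01]
 [-4.900e-03 -1.000e+00  1.100e-03]]
cam [622. 166. 248.]
rack z54-66
62.5 [((-39.6), (-23.8), 308), ((25.2), (41.2), 315), ((45.7), (46.2), 38), ((57
72.5 [((-39.4), (-23.2), 336), ((25.2), (41.7), 336), ((45.4), (45.8), 34), ((57
82.5 [((-40.0), (-23.5), 327), ((25.2), (41.1), 318), ((45.3), (46.1), 38), ((57
92.5 [((-40.1), (-23.4), 344), ((25.3), (41.2), 334), ((45.4), (46.1), 43), ((57
102.5 [((-39.6), (75.0), 1258)]
112.5 [((-39.6), (75.0), 2568)]
tin top 110-120
22.5 [((-23.0), (24.5), 1704)]
32.5 [((-23.3), (24.6), 1646)]
42.5 [((-21.0), (21.5), 77)]
10 -23.9 25.5 0.79 89 49.3
30 -24.0 25.5 0.75 110 48.6
50 -24.0 25.5 0.73 150 49.0
110 -23.1 24.5 0.67 2635 44.1
```

View pics/w8.png

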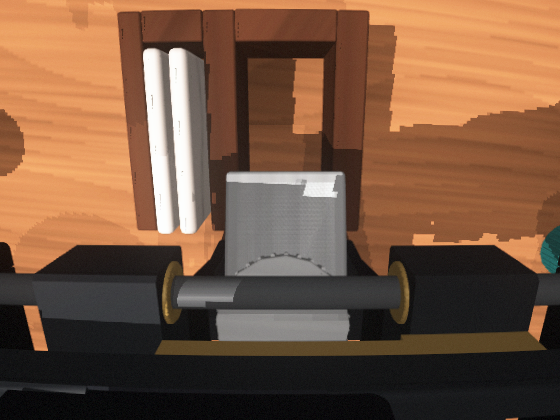

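```bash
cat > plane.py <<'E'
import sys
from h import *
st=ctrl.read_state();print({k:np.round(st[k],3).tolist() for k in('t','eef_pos','force','wrist_torque')})
M=R.from_quat(st['tool_rot']).as_matrix()
for n in sys.argv[1:]:
    W=np.load(n+'.npy')
    # tin top by pixels
    a=W[178:245,235:340].reshape(-1,3);a=a[np.isfinite(a[:,2])]
    A=np.c_[a[:,:2]-a[:,:2].mean(0),np.ones(len(a))];c=np.linalg.lstsq(A,a[:,2],rcond=None)[0]
    print(n,'tin top z',c[2].round(2),'slope deg x,y',np.degrees(c[:2]).round(2),a[:,:2].mean(0).round(1))
    col=W[150:250,285];print([tuple(x) for x in col[::6].round(1)][:10])
E
python3 plane.py w5 w7 w8
```

```text
{'t': 8.25, 'eef_pos': [550.423, 158.627, 84.396], 'force': [-1.344, -5.796, 19.547], 'wrist_torque': [-1.777, 0.248, -0.047]}
w5 tin top z 115.99 slope deg x,y [ 0.13 -0.08] [507.6 158. ]
[(np.float64(524.3), np.float64(160.4), np.float64(64.5)), (np.float64(524.4), np.float64(160.3), np.float64(88.2)), (np.float64(523.8), np.float64(160.3), np.float64(102.0)), (np.float64(523.6), np.float64(160.2), np.float64(115.3)), (np.float64(521.7), np.float64(160.0), np.float64(116.9)), (np.float64(519.3), np.float64(159.8), np.float64(116.1)), (np.float64(517.1), np.float64(159.6), np.float64(115.9)), (np.float64(514.9), np.float64(159.4), np.float64(116.2)), (np.float64(512.8), np.float64(159.2), np.float64(116.7)), (np.float64(510.1), np.float64(159.0), np.float64(115.3))]
w7 tin top z 115.88 slope deg x,y [-0.8  -0.24] [542.6 157.9]
[(np.float64(557.9), np.float64(160.1), np.float64(51.1)), (np.float64(558.1), np.float64(160.1), np.float64(77.4)), (np.float64(558.3), np.float64(160.1), np.float64(98.4)), (np.float64(558.5), np.float64(160.1), np.float64(114.8)), (np.float64(556.5), np.flo
[... 275 characters left out ...]
oat64(545.5), np.float64(158.9), np.float64(116.3))]
w8 tin top z 112.95 slope deg x,y [-21.91  -2.39] [583.8 161.9]
[(np.float64(595.0), np.float64(163.7), np.float64(-0.0)), (np.float64(591.0), np.float64(163.3), np.float64(0.7)), (np.float64(586.9), np.float64(162.9), np.float64(0.4)), (np.float64(582.9), np.float64(162.6), np.float64(1.5)), (np.float64(597.3), np.float64(164.0), np.float64(107.8)), (np.float64(595.0), np.float64(163.8), np.float64(108.5)), (np.float64(592.8), np.float64(163.6), np.float64(109.2)), (np.float64(590.5), np.float64(163.4), np.float64(110.0)), (np.float64(588.7), np.float64(163.2), np.float64(112.1)), (np.float64(586.5), np.float64(163.0), np.float64(113.0))]
```

This went wrong. The wrist view shows the top's front edge dropped to row 172, and the plane fit gives a tin pitched about 20° nose-down in the pads, so its foot stubbed at the cheek entrance. It's still stable, since the tip-over angle is 42°. I'll relax the grip to let it settle back flat, backing the tool up slightly.

Call:
{"op": "jog_arm", "data": {
  "grip": [0.3,0.3,0.3,0.3,0.3,0.3],
  "offset": [
    [0.005,0,0],
    [0.01,0,0],
    [0.015,0,0],
    [0.02,0,0],
    [0.025,0,0],
    [0.025,0,0]
  ],
  "yaw": [0,0,0,0,0,0],
  "grip_force": 4
}}

```text
t: 8.85
eef_pos: [521.6, 157.3, 81.5]
tool_rot: [-0.035, 0.706, -0.706, 0.035]
force: [-0.7, 0.7, -4.0]
opening: 46.1
```

```bash
python3 look.py w9; python3 plane.py w9;python3 slot.py w9|cut -c1-150 | sed 's/np.float64//g'|awk 'NR%2'
```

```text
{'t': 8.85, 'qpos': [0.173, 0.308, -0.632, 1.859, 0.209, 1.041, -2.015], 'eef_pos': [521.568, 157.274, 81.473], 'force': [-0.712, 0.657, -3.993], 'opening': 46.114}
[[-9.952e-01 -3.000e-04  9.810e-02]
 [-9.810e-02  2.000e-04 -9.952e-01]
 [ 3.000e-04 -1.000e+00 -2.000e-04]]
cam [594. 165. 244.]
{'t': 8.9, 'eef_pos': [521.707, 157.211, 81.403], 'force': [0.515, -0.662, -2.966], 'wrist_torque': [0.151, 0.073, -0.012]}
w9 tin top z 113.79 slope deg x,y [-59.39  -3.2 ] [556.5 160.8]
[(np.float64(567.0), np.float64(162.7), np.float64(8.3)), (np.float64(565.7), np.float64(162.6), np.float64(28.9)), (np.float64(564.9), np.float64(162.5), np.float64(47.7)), (np.float64(564.1), np.float64(162.4), np.float64(63.2)), (np.float64(563.5), np.float64(162.3), np.float64(77.2)), (np.float64(563.1), np.float64(162.3), np.float64(89.8)), (np.float64(562.6), np.float64(162.2), np.float64(99.7)), (np.float64(561.9), np.float64(162.1), np.float64(107.6)), (np.float64(561.6), np.float64(162.1), np.float64(115.8)), (np.float64(560.3), np.float64(162.0), np.float64(119.6))]
rack z54-66
62.5 [((-40.6), (-24.7), 314), ((23.8), (40.1), 326), ((44.3), (45.2), 39), ((56
72.5 [((-41.3), (-24.8), 342), ((23.8), (40.2), 328), ((43.8), (44.4), 42), ((56
82.5 [((-41.3), (-24.9), 370), ((23.7), (39.5), 354), ((43.9), (44.7), 43), ((56
92.5 [((-41.1), (-25.0), 357), ((23.8), (39.8), 349), ((44.0), (44.7), 41), ((56
102.5 [((-41.2), (-25.1), 373), ((23.5), (39.7), 386), ((43.8), (45.0), 36), ((5
112.5 [((-41.5), (-25.2), 384), ((23.4), (39.3), 374), ((43.8), (44.6), 46), ((5
122.5 [((-41.3), (-24.9), 187), ((23.4), (39.4), 174), ((43.9), (44.6), 22), ((5
17.5 [((-23.1), (24.6), 1215)]
27.5 [((-23.2), (24.5), 849)]
37.5 [((-23.0), (24.6), 623)]
tin front face
20 -25.5 24.1 -0.74 251 46.4
40 -25.4 24.1 -0.65 380 45.6
60 -32.0 32.0 0.0 1432 47.6
80 -21.0 22.4 0.71 453 41.9
100 -20.3 21.4 0.58 623 40.9
```

View pics/w9.png

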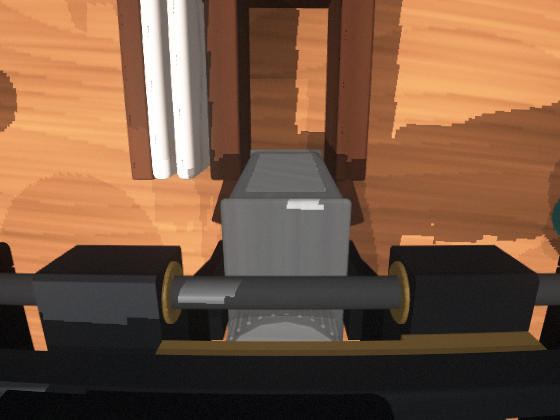

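The tin is back nearly upright, slightly nose-up (front face x=567 at the foot against 562 at the top). Its foot has apparently just entered between the cheeks. I'll open to let it settle flat, then rise to look.

Call:
{"op": "jog_arm", "data": {
  "grip": [0.2,0.0,-0.3,-1,-1,-1,-1,-1,-1,-1,-1,-1],
  "offset": [
    [0,0,0],
    [0,0,0],
    [0,0,0],
    [0,0,0],
    [0,0,0],
    [0,0,0],
    [0,-0.03,0],
    [0.02,-0.07,0],
    [0.05,-0.11,0],
    [0.07,-0.15,0],
    [0.07,-0.16,0],
    [0.07,-0.16,0]
  ],
  "yaw": [0,0,0,0,0,0,0,0,0,0,0,0]
}}

```text
t: 10.1
eef_pos: [453.6, 150.4, 243.6]
tool_rot: [0.033, -0.706, 0.706, -0.036]
force: [0.2, 0.5, 0.1]
opening: 87.1
```

```bash
python3 look.py w10; python3 rect.py w10 440 620 100 230 112 120;python3 rect.py w10 440 620 100 230 130 147; python3 slot.py w10|cut -c1-150 | sed 's/np.float64//g'
```

```text
{'t': 10.1, 'qpos': [0.265, -0.001, -0.669, 1.81, 0.001, 1.328, -1.878], 'eef_pos': [453.563, 150.359, 243.58], 'force': [0.234, 0.49, 0.116], 'opening': 87.136}
[[-9.952e-01  4.500e-03  9.740e-02]
 [-9.740e-02 -2.000e-04 -9.952e-01]
 [-4.500e-03 -1.000e+00  6.000e-04]]
cam [525. 158. 407.]
5437 [532.8 157.  115.6] [array([514.4, 156.9]), array([106.,  48.]), np.float64(5.8)] [459.7 128.3 112.7] [569.4 185.8 118. ]
2672 [515.5 157.6 141.1] [array([515.1, 157.9]), array([42. , 42.9]), np.float64(57.9)] [493.3 136.2 135.4] [536.7 178.8 144.1]
rack z54-66
77.5 []
82.5 [((-39.6), (-31.4), 41), ((31.9), (40.6), 41)]
87.5 [((-38.6), (-29.1), 59), ((30.0), (40.2), 64)]
92.5 [((-37.4), (-27.2), 51), ((29.7), (38.4), 49)]
97.5 [((-35.6), (-27.1), 57), ((29.7), (36.4), 43)]
102.5 [((-39.0), (-26.9), 59), ((29.6), (39.8), 42)]
107.5 [((-40.1), (-26.9), 75), ((29.5), (40.8), 67), ((46.2), (51.1), 8), ((57.3
112.5 [((-39.9), (-26.9), 90), ((29.5), (40.6), 75), ((45.4), (45.9), 9), ((56.7
117.5 [((-39.6), (-26.8), 90), ((29.4), (40.6), 73), ((45.4), (45.6), 6), ((56.5
122.5 [((-39.6), (-24.1), 98)
[... 495 characters left out ...]
), (39.6), 106), ((44.7), (44.9), 5), ((57
157.5 [((-40.6), (-24.3), 114), ((24.7), (39.7), 102), ((44.8), (45.1), 6), ((57
162.5 [((-40.3), (-24.4), 112), ((25.2), (39.5), 102), ((44.7), (45.1), 5), ((57
167.5 [((-40.2), (-24.4), 58), ((25.2), (40.4), 53), ((44.9), (45.1), 4), ((57.3
tin top 110-120
17.5 [((-22.8), (24.4), 351)]
22.5 [((-22.7), (24.3), 358)]
27.5 [((-22.5), (24.2), 360)]
32.5 [((-22.3), (24.1), 350)]
37.5 [((-22.3), (24.9), 317)]
42.5 [((-22.2), (-8.4), 83), ((11.7), (24.8), 78)]
47.5 [((-22.1), (-14.8), 47), ((18.1), (24.7), 42)]
52.5 [((-22.9), (-18.6), 30), ((21.2), (24.5), 18)]
57.5 [((-22.7), (-21.0), 14), ((24.3), (24.6), 6)]
tin front face
110 -22.9 24.8 0.94 71 46.5
```

View pics/w10.png

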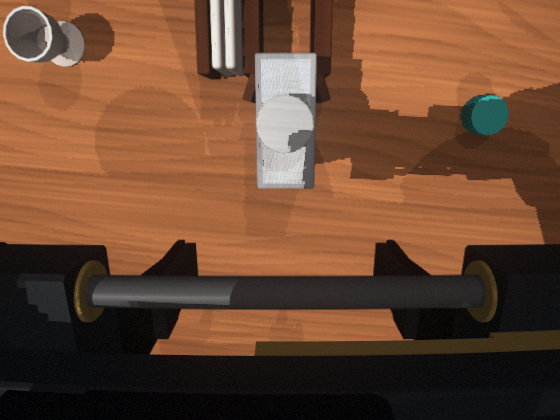

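Good: the tin stands flat at (514.4,156.9), yaw 5.8°. Its front at (286,53) is about 11 mm inside the straight cheeks, which start at f≈103. The measured shelf friction is high (13 N at 18 N load), so pressing down caused the pitching. I'll regrip a little lower with a firmer grip and keep the load off the shelf.

Call:
{"op": "jog_arm", "data": {
  "grip": [-1,-1,-1,-1,-1,-1,-1,-1,-1,-1],
  "offset": [
    [-0.03,0,-0.0005],
    [-0.061,0,-0.001],
    [-0.061,0,-0.001],
    [-0.061,0.04,-0.001],
    [-0.061,0.08,-0.001],
    [-0.061,0.12,-0.001],
    [-0.061,0.15,-0.001],
    [-0.061,0.166,-0.001],
    [-0.061,0.167,-0.001],
    [-0.061,0.167,-0.001]
  ],
  "yaw": [0,0,0,0,0,0,0,0,0,0]
}}

```text
t: 11.15
eef_pos: [513.4, 157.5, 74.9]
tool_rot: [-0.035, 0.706, -0.706, 0.035]
force: [0.2, -0.0, -0.6]
opening: 86.8
```

```bash
python3 look.py w11;python3 slot.py w11|cut -c1-150 | sed 's/np.float64//g'
```

```text
{'t': 11.15, 'qpos': [0.189, 0.305, -0.652, 1.882, 0.214, 1.025, -2.026], 'eef_pos': [513.361, 157.496, 74.904], 'force': [0.23, -0.013, -0.59], 'opening': 86.839}
[[-9.952e-01 -2.000e-04  9.790e-02]
 [-9.790e-02  5.000e-04 -9.952e-01]
 [ 2.000e-04 -1.000e+00 -5.000e-04]]
cam [585. 165. 238.]
rack z54-66
57.5 [((-41.8), (-26.1), 323), ((22.7), (38.9), 340), ((43.2), (43.9), 40), ((55
62.5 [((-42.0), (-25.8), 367), ((22.7), (39.2), 363), ((43.1), (44.0), 44), ((55
67.5 [((-41.9), (-25.6), 342), ((22.8), (38.8), 359), ((42.9), (43.8), 33), ((55
72.5 [((-42.0), (-25.8), 378), ((22.7), (39.1), 358), ((42.9), (43.5), 42), ((55
77.5 [((-42.4), (-25.8), 381), ((22.7), (38.2), 365), ((42.9), (43.5), 45), ((55
82.5 [((-42.5), (-25.9), 382), ((22.8), (38.7), 374), ((43.0), (43.6), 44), ((55
87.5 [((-42.5), (-26.0), 377), ((22.7), (38.6), 375), ((42.9), (43.7), 45), ((55
92.5 [((-42.0), (-26.0), 387), ((22.8), (38.5), 387), ((43.0), (43.6), 45), ((55
97.5 [((-42.1), (-26.1), 400), ((22.8), (38.9), 397), ((43.0), (43.7), 45), ((55
102.5 [((-42.5), (-26.1), 392), ((22.4), (38.5), 400), ((42.6), (
[... 260 characters left out ...]
22.5 [((-35.5), (-33.6), 3), ((-26.4), (-26.2), 3), ((42.9), (43.6), 4), ((69.2
tin top 110-120
17.5 [((-24.6), (-4.4), 472), ((5.2), (23.3), 441)]
22.5 [((-24.4), (23.2), 1684)]
27.5 [((-24.4), (23.3), 1688)]
32.5 [((-24.4), (23.4), 1751)]
37.5 [((-24.3), (23.3), 1823)]
42.5 [((-24.6), (23.3), 1859)]
47.5 [((-24.4), (23.5), 1923)]
52.5 [((-24.1), (23.2), 1764)]
tin front face
10 -26.6 22.9 -1.81 121 53.3
20 -26.5 22.9 -1.78 168 53.4
30 -26.5 23.0 -1.74 156 53.5
40 -26.5 23.0 -1.71 211 53.6
50 -26.5 23.1 -1.67 233 53.5
60 -32.0 32.0 0.01 875 52.8
70 -22.4 21.3 -0.57 188 53.4
80 -22.0 21.2 -0.41 264 53.5
90 -22.5 21.2 -0.61 302 53.5
100 -22.2 21.2 -0.52 412 53.4
110 -24.6 23.5 -0.55 1066 49.4
```

View pics/w11.png

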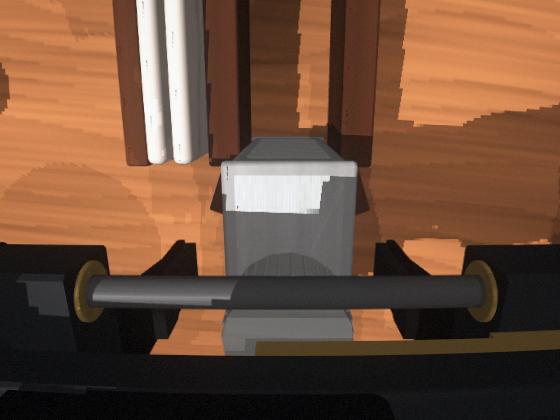

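The tin is centred in the fingers (columns 222–354, middle 288), about 1.1 mm left of the slot's centre. I close at 50 N, take the weight off, and shift right 1 mm.

Call:
{"op": "jog_arm", "data": {
  "grip": [0.1,0.3,0.3,0.3,0.3,0.3,0.3,0.3,0.3,0.3,0.3],
  "offset": [
    [0,0,0],
    [0,0,0],
    [0,0,0],
    [0,0,0],
    [0,0,0],
    [0,0,0],
    [0,-0.0005,0],
    [0,-0.0005,0.001],
    [-0.005,-0.0005,0.001],
    [-0.01,-0.0005,0.001],
    [-0.01,-0.0005,0.001]
  ],
  "yaw": [0,0,0,0,0,0,0,0,0,0,0],
  "grip_force": 50
}}

```text
t: 12.3
eef_pos: [524.1, 157.1, 74.9]
tool_rot: [-0.034, 0.706, -0.706, 0.034]
force: [-0.4, -0.5, -3.2]
opening: 45.7
```

```bash
python3 look.py w12;python3 plane.py w12; python3 slot.py w12|cut -c1-150 | sed 's/np.float64//g'|awk 'NR%2'
```

```text
{'t': 12.3, 'qpos': [0.185, 0.324, -0.646, 1.859, 0.225, 1.032, -2.026], 'eef_pos': [524.079, 157.054, 74.88], 'force': [-0.432, -0.468, -3.217], 'opening': 45.728}
[[-9.953e-01  2.000e-04  9.710e-02]
 [-9.710e-02  4.000e-04 -9.953e-01]
 [-2.000e-04 -1.000e+00 -4.000e-04]]
cam [596. 165. 238.]
{'t': 12.35, 'eef_pos': [523.617, 157.155, 74.85], 'force': [0.818, -0.715, -4.181], 'wrist_torque': [-0.001, 0.004, 0.008]}
w12 tin top z 116.06 slope deg x,y [ 0.1  -0.29] [561.  160.8]
[(np.float64(578.1), np.float64(163.2), np.float64(77.8)), (np.float64(577.9), np.float64(163.2), np.float64(97.6)), (np.float64(578.1), np.float64(163.2), np.float64(114.4)), (np.float64(576.3), np.float64(163.0), np.float64(116.2)), (np.float64(574.3), np.float64(162.8), np.float64(116.6)), (np.float64(572.3), np.float64(162.6), np.float64(116.9)), (np.float64(570.1), np.float64(162.4), np.float64(116.7)), (np.float64(567.9), np.float64(162.2), np.float64(116.1)), (np.float64(565.9), np.float64(162.0), np.float64(116.8)), (np.float64(563.4), np.float64(161.8), np.float64(115.4))]
rack z54-66
62.5 [((-41.0), 
[... 198 characters left out ...]
, ((44.1), (44.8), 43), ((56
92.5 [((-40.9), (-24.8), 383), ((24.0), (40.1), 381), ((44.3), (45.0), 41), ((56
102.5 [((-40.7), (-24.9), 406), ((23.6), (40.1), 411), ((44.1), (44.7), 51), ((5
112.5 [((-41.3), (-24.7), 413), ((23.8), (40.0), 406), ((44.1), (44.9), 46), ((5
122.5 [((-40.6), (-24.7), 91), ((23.8), (40.0), 85), ((44.0), (44.4), 9), ((70.1
17.5 [((-23.3), (-7.7), 405), ((10.2), (24.6), 359)]
27.5 [((-23.0), (24.5), 1701)]
37.5 [((-23.2), (24.5), 1816)]
47.5 [((-23.3), (24.6), 1920)]
57.5 [((-21.6), (23.2), 131)]
10 -25.2 24.2 -0.48 135 54.4
30 -25.2 24.3 -0.45 177 54.6
50 -25.2 24.3 -0.43 201 54.6
70 -21.3 21.8 0.24 213 54.6
90 -21.0 22.2 0.61 292 54.6
110 -23.4 24.6 0.57 584 51.5
```

Upright, with small forces. Advancing.

Call:
{"op": "jog_arm", "data": {
  "grip": [0.3,0.3,0.3,0.3,0.3],
  "offset": [
    [-0.006,0,0.0006],
    [-0.012,0,0.0006],
    [-0.018,0,0.0006],
    [-0.024,0,0.0006],
    [-0.03,0,0.0006]
  ],
  "yaw": [0,0,0,0,0]
}}

```text
t: 12.85
eef_pos: [553.8, 159.5, 75.0]
tool_rot: [-0.035, 0.706, -0.706, 0.035]
force: [-0.1, 0.5, -5.1]
opening: 45.4
```

```bash
python3 look.py w13;python3 plane.py w13; python3 slot.py w13|cut -c1-150 | sed 's/np.float64//g'|awk 'NR%2'
```

```text
{'t': 12.85, 'qpos': [0.167, 0.38, -0.63, 1.789, 0.253, 1.055, -2.028], 'eef_pos': [553.784, 159.514, 75.005], 'force': [-0.121, 0.462, -5.142], 'opening': 45.364}
[[-9.952e-01 -0.000e+00  9.750e-02]
 [-9.750e-02  1.000e-04 -9.952e-01]
 [ 0.000e+00 -1.000e+00 -1.000e-04]]
cam [626. 167. 238.]
{'t': 12.9, 'eef_pos': [554.689, 159.514, 75.102], 'force': [1.059, -0.509, -4.469], 'wrist_torque': [0.003, -0.167, -0.01]}
w13 tin top z 116.17 slope deg x,y [ 0.13 -0.28] [590.7 163.3]
[(np.float64(607.7), np.float64(165.7), np.float64(77.3)), (np.float64(607.7), np.float64(165.7), np.float64(98.0)), (np.float64(607.9), np.float64(165.7), np.float64(115.3)), (np.float64(606.0), np.float64(165.5), np.float64(116.2)), (np.float64(603.9), np.float64(165.3), np.float64(116.3)), (np.float64(601.8), np.float64(165.1), np.float64(115.9)), (np.float64(599.5), np.float64(164.9), np.float64(115.2)), (np.float64(597.7), np.float64(164.7), np.float64(116.8)), (np.float64(595.5), np.float64(164.5), np.float64(116.2)), (np.float64(593.6), np.float64(164.3), np.float64(117.1))]
rack z54-66
62.5 [((-40.1), (-23.9), 330), ((24.6), (40.6), 357), ((44.6), (45.8), 39), ((57
72.5 [((-40.1), (-24.0), 372), ((24.6), (40.5), 368), ((44.5), (45.6), 52), ((57
82.5 [((-40.3), (-24.0), 385), ((24.6), (40.7), 366), ((44.5), (45.6), 49), ((57
92.5 [((-40.2), (-24.2), 380), ((24.7), (40.6), 383), ((44.9), (46.2), 42), ((57
102.5 [((-40.2), (75.0), 3001)]
112.5 [((-40.4), (75.0), 2769)]
tin top 110-120
22.5 [((-23.1), (24.6), 1691)]
32.5 [((-22.9), (24.8), 1759)]
42.5 [((-23.2), (24.8), 1893)]
52.5 [((-23.0), (24.8), 1662)]
10 -24.7 24.8 0.04 142 53.1
30 -24.6 24.9 0.13 190 53.4
50 -24.6 24.9 0.14 217 53.4
70 -21.0 21.8 0.4 214 53.3
90 -20.7 22.3 0.83 290 53.3
110 -23.2 24.8 0.79 470 50.9
```

Call:
{"op": "jog_arm", "data": {
  "grip": [0.3,0.3,0.3,0.3,0.3,0.3],
  "offset": [
    [-0.006,0,0.0003],
    [-0.012,0,0.0003],
    [-0.018,0,0.0003],
    [-0.024,0,0.0003],
    [-0.03,0,0.0003],
    [-0.036,0,0.0003]
  ],
  "yaw": [0,0,0,0,0,0]
}}

```text
t: 13.5
eef_pos: [589.6, 162.7, 75.0]
tool_rot: [-0.035, 0.706, -0.706, 0.035]
force: [0.7, -0.5, -4.3]
opening: 45.5
```

```bash
python3 look.py w14;python3 plane.py w14|head -2
python3 - <<'E'
from h import *
W=np.load('w14.npy');st=ctrl.read_state();Q=(W-np.array(st['eef_pos']))@R.from_quat(st['tool_rot']).as_matrix()
f=-Q[...,0];l=-Q[...,2];z=W[...,2]
for a in range(-15,20,5):
    k=(abs(l-a)<2.5)&(z>55)&(z<64)&(f>50); k2=(abs(l-a)<2.5)&(z>60)&(z<112)&(f<60)&(f>45)
    print(a,'back top near edge f',f[k].min().round(1) if k.any() else None,'tin front',np.median(f[k2]).round(1) if k2.any() else None)
E
```

```text
{'t': 13.5, 'qpos': [0.144, 0.445, -0.611, 1.701, 0.283, 1.085, -2.027], 'eef_pos': [589.551, 162.712, 75.043], 'force': [0.68, -0.536, -4.265], 'opening': 45.496}
[[-9.952e-01 -1.000e-04  9.760e-02]
 [-9.760e-02  1.000e-04 -9.952e-01]
 [ 1.000e-04 -1.000e+00 -1.000e-04]]
cam [661. 171. 238.]
{'t': 13.55, 'eef_pos': [590.458, 162.668, 75.081], 'force': [0.954, 0.033, -4.224], 'wrist_torque': [0.012, -0.149, 0.008]}
w14 tin top z 116.18 slope deg x,y [ 0.1  -0.23] [626.5 166.5]
-15 back top near edge f 53.0 tin front 53.2
-10 back top near edge f 53.2 tin front 53.4
-5 back top near edge f 53.1 tin front 53.4
0 back top near edge f 53.2 tin front 53.4
5 back top near edge f 53.2 tin front 53.4
10 back top near edge f 53.3 tin front 53.4
15 back top near edge f 53.1 tin front 53.3
```

View pics/w14.png

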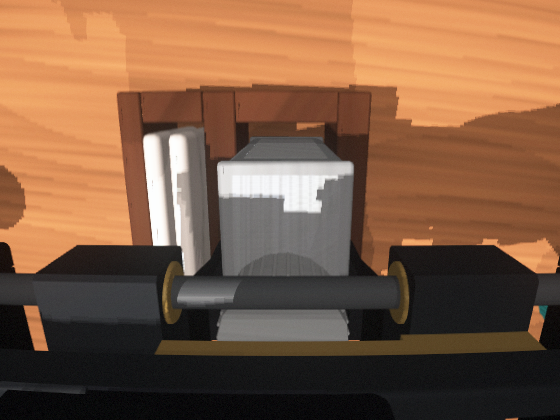

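The tin is upright and almost home, with only a small gap left at rows 120–138 between the tin's front and the rack back. I approach gently until contact.

Call:
{"op": "jog_arm", "data": {
  "grip": [0.3,0.3,0.3,0.3],
  "offset": [
    [-0.004,0,0],
    [-0.007,0,0],
    [-0.009,0,0],
    [-0.01,0,0]
  ],
  "yaw": [0,0,0,0]
}}

```text
t: 13.95
eef_pos: [599.1, 163.6, 75.1]
tool_rot: [-0.035, 0.706, -0.706, 0.035]
force: [-0.0, 0.1, -4.2]
opening: 45.8
```

Call:
{"op": "jog_arm", "data": {
  "grip": [0.3,0.3],
  "offset": [
    [-0.001,0,0],
    [-0.0015,0,0]
  ],
  "yaw": [0,0]
}}

```text
t: 14.15
eef_pos: [600.5, 163.8, 75.1]
tool_rot: [-0.035, 0.706, -0.706, 0.035]
force: [0.0, -0.2, -3.9]
opening: 45.7
```

```bash
python3 look.py w15;python3 plane.py w15|head -2
python3 - <<'E'
from h import *
W=np.load('w15.npy')
for c in (262,275,300,312):
    print(c,[tuple(x) for x in W[100:170:4,c].round(0)])
E
```

```text
{'t': 14.15, 'qpos': [0.137, 0.464, -0.605, 1.674, 0.291, 1.095, -2.026], 'eef_pos': [600.51, 163.792, 75.09], 'force': [0.012, -0.233, -3.932], 'opening': 45.702}
[[-0.9952  0.      0.0977]
 [-0.0977  0.     -0.9952]
 [-0.     -1.     -0.    ]]
cam [672. 172. 238.]
{'t': 14.2, 'eef_pos': [600.465, 163.794, 75.086], 'force': [-0.341, -0.317, -3.76], 'wrist_torque': [0.032, 0.067, 0.053]}
w15 tin top z 116.21 slope deg x,y [ 0.24 -0.34] [637.4 167.6]
262 [(np.float64(676.0), np.float64(187.0), np.float64(2.0)), (np.float64(674.0), np.float64(187.0), np.float64(0.0)), (np.float64(671.0), np.float64(186.0), np.float64(0.0)), (np.float64(669.0), np.float64(186.0), np.float64(1.0)), (np.float64(668.0), np.float64(182.0), np.float64(60.0)), (np.float64(666.0), np.float64(182.0), np.float64(61.0)), (np.float64(664.0), np.float64(182.0), np.float64(61.0)), (np.float64(662.0), np.float64(182.0), np.float64(60.0)), (np.float64(660.0), np.float64(182.0), np.float64(61.0)), (np.float64(658.0), np.float64(182.0), np.float64(61.0)), (np.float64(656.0), np.float64(181.0), np.float64(61.0)), (np.flo
[... 2848 characters left out ...]
, (np.float64(666.0), np.float64(158.0), np.float64(61.0)), (np.float64(664.0), np.float64(158.0), np.float64(61.0)), (np.float64(663.0), np.float64(158.0), np.float64(62.0)), (np.float64(661.0), np.float64(157.0), np.float64(60.0)), (np.float64(659.0), np.float64(157.0), np.float64(60.0)), (np.float64(657.0), np.float64(157.0), np.float64(61.0)), (np.float64(656.0), np.float64(157.0), np.float64(68.0)), (np.float64(656.0), np.float64(159.0), np.float64(85.0)), (np.float64(656.0), np.float64(160.0), np.float64(99.0)), (np.float64(655.0), np.float64(160.0), np.float64(107.0)), (np.float64(655.0), np.float64(161.0), np.float64(116.0)), (np.float64(654.0), np.float64(161.0), np.float64(117.0))]
```

View pics/w15.png

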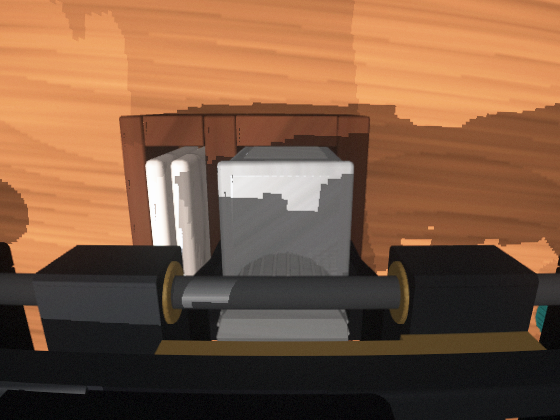

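The gap is now ≤1–2 mm and there's no contact force yet. Nudging on.

Call:
{"op": "jog_arm", "data": {
  "grip": [0.3,0.3],
  "offset": [
    [-0.0008,0,0],
    [-0.0015,0,0]
  ],
  "yaw": [0,0]
}}

```text
t: 14.4
eef_pos: [600.6, 163.9, 74.8]
tool_rot: [0.036, -0.706, 0.706, -0.034]
force: [-8.2, -1.4, -0.2]
opening: 45.5
```

Call:
{"op": "jog_arm", "data": {
  "grip": [0.3,0.3],
  "offset": [
    [-0.0005,0,0],
    [-0.001,0,0]
  ],
  "yaw": [0,0]
}}

```text
t: 14.6
eef_pos: [600.7, 163.9, 74.8]
tool_rot: [0.036, -0.706, 0.707, -0.033]
force: [-12.6, -2.4, 4.6]
opening: 45.8
```

The tin is in contact with the back (Fx = −12.6 N). I release and rise to check.

Call:
{"op": "jog_arm", "data": {
  "grip": [0.3,0.2,0.0,-1,-1,-1,-1,-1,-1,-1,-1,-1],
  "offset": [
    [0,0.0005,0],
    [0,0.0005,0],
    [0,0.0005,0],
    [0,0,0],
    [0,0,0],
    [0,0,0],
    [0,-0.03,0],
    [0.02,-0.07,0],
    [0.05,-0.11,0],
    [0.07,-0.15,0],
    [0.07,-0.16,0],
    [0.07,-0.16,0]
  ],
  "yaw": [0,0,0,0,0,0,0,0,0,0,0,0]
}}

```text
t: 15.8
eef_pos: [534.5, 157.5, 237.5]
tool_rot: [-0.033, 0.706, -0.706, 0.036]
force: [-0.0, 0.1, -1.6]
opening: 86.7
```

```bash
python3 look.py w16 slot_home tin_a_mid cap_a_mid; python3 rect.py w16 540 700 100 230 112 120;python3 rect.py w16 540 700 100 230 130 147; python3 rect.py w16 480 720 80 280 56 64
```

```text
{'t': 15.8, 'qpos': [0.225, 0.192, -0.672, 1.648, 0.124, 1.339, -1.938], 'eef_pos': [534.496, 157.511, 237.525], 'force': [-0.038, 0.101, -1.617], 'opening': 86.666}
[[-9.952e-01  5.000e-03  9.750e-02]
 [-9.750e-02  3.000e-04 -9.952e-01]
 [-5.000e-03 -1.000e+00  2.000e-04]]
cam [606. 165. 401.]
slot_home 0.43 [570.9 406.   -0. ] [ 68. 123.]
5767 [620.6 164.9 115.6] [array([602.2, 164.5]), array([106.6,  48. ]), np.float64(5.5)] [547.1 136.6 112.8] [656.5 193.1 118.2]
2812 [601.9 165.  141.1] [array([601.6, 164.7]), array([42.1, 42.5]), np.float64(44.7)] [580.1 143.8 135.9] [622.7 186.3 143.4]
6716 [619.1 200.   60.6] [array([598.9, 185.4]), array([137.8, 123.8]), np.float64(5.8)] [529.4 117.1  56. ] [671.8 252.1  64. ]
```

View pics/w16.png

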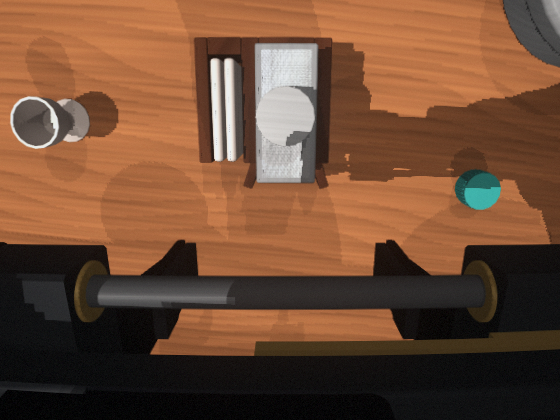

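The tin stands flat at home: its centre is (602.2,164.5) against the rack-derived slot_home of about (601,164.5), and the yaws agree (5.5° vs 5.8°). The top touches the back beam at (286,43). Now I go over the cap at (285,115) with the jaws turned about 86°, so the wrist can turn either way.

Call:
{"op": "jog_arm", "data": {
  "grip": [-1,-1,-1,-1,-1,-1,-1,-1,-1,-1,-1,-1],
  "offset": [
    [-0.02,0,0],
    [-0.04,0,-0.0005],
    [-0.06,0,-0.0007],
    [-0.068,0,-0.0007],
    [-0.068,0,-0.0007],
    [-0.068,0,-0.0007],
    [-0.068,0,-0.0007],
    [-0.068,0.02,-0.0007],
    [-0.068,0.04,-0.0007],
    [-0.068,0.06,-0.0007],
    [-0.068,0.06,-0.0007],
    [-0.068,0.06,-0.0007]
  ],
  "yaw": [-0.14,-0.28,-0.42,-0.56,-0.7,-0.84,-0.98,-1.12,-1.26,-1.4,-1.5,-1.5]
}}

```text
t: 17.2
eef_pos: [600.2, 164.2, 172.7]
tool_rot: [0.508, -0.494, 0.492, -0.506]
force: [0.7, 0.7, -0.6]
opening: 87.2
```

```bash
python3 look.py w17; python3 look.py w17b|head -4;python3 rect.py w17 540 700 100 230 132 147
```

```text
{'t': 17.2, 'qpos': [0.326, 0.444, -0.87, 1.563, 0.345, 1.301, -0.562], 'eef_pos': [600.23, 164.22, 172.68], 'force': [0.67, 0.666, -0.563], 'opening': 87.225}
[[ 2.860e-02 -3.800e-03  9.996e-01]
 [-9.996e-01  4.000e-04  2.860e-02]
 [-5.000e-04 -1.000e+00 -3.800e-03]]
cam [599. 237. 336.]
{'t': 17.25, 'qpos': [0.326, 0.443, -0.87, 1.562, 0.345, 1.301, -0.565], 'eef_pos': [600.629, 164.437, 173.566], 'force': [-0.196, 0.451, -0.082], 'opening': 87.298}
[[ 2.470e-02 -2.500e-03  9.997e-01]
 [-9.997e-01  7.000e-04  2.470e-02]
 [-7.000e-04 -1.000e+00 -2.400e-03]]
4109 [601.7 166.9 141.2] [array([601.9, 165.7]), array([42.1, 42.2]), np.float64(35.9)] [580.4 144.2 132. ] [623.  186.7 143.6]
```

View pics/w17.png

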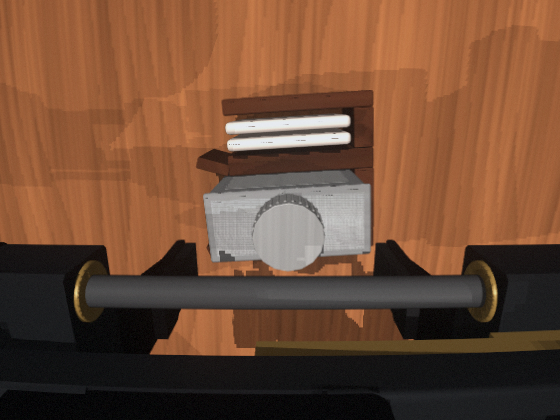

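The cap is seen at (288,232), 1.5 mm ahead of the TCP. I descend around it and close.

Call:
{"op": "jog_arm", "data": {
  "grip": [-1,-1,-1,-1,-0.3,0.2,0.4,0.4,0.4,0.4,0.4],
  "offset": [
    [-0.0009,0,0.0014],
    [-0.0009,0.02,0.0014],
    [-0.0009,0.04,0.0014],
    [-0.0009,0.0535,0.0014],
    [-0.0009,0.0535,0.0014],
    [-0.0009,0.0535,0.0014],
    [-0.0009,0.0535,0.0014],
    [-0.0009,0.0535,0.0014],
    [-0.0009,0.0535,0.0014],
    [-0.0009,0.0535,0.0014],
    [-0.0009,0.0535,0.0014]
  ],
  "yaw": [0,0,0,0,0,0,0,0,0,0,0],
  "grip_force": 30
}}

```text
t: 18.4
eef_pos: [602.3, 165.5, 121.8]
tool_rot: [-0.507, 0.493, -0.493, 0.507]
force: [-0.9, -1.2, 2.0]
opening: 41.0
```

```bash
python3 look.py w18; python3 plane.py|head -1
```

```text
{'t': 18.4, 'qpos': [0.308, 0.488, -0.849, 1.617, 0.385, 1.213, -0.593], 'eef_pos': [602.269, 165.503, 121.772], 'force': [-0.887, -1.174, 2.003], 'opening': 41.008}
[[ 2.690e-02  0.000e+00  9.996e-01]
 [-9.996e-01  1.000e-04  2.690e-02]
 [-1.000e-04 -1.000e+00  0.000e+00]]
cam [600. 239. 285.]
{'t': 18.45, 'eef_pos': [602.303, 165.497, 121.773], 'force': [-0.086, 0.44, 1.587], 'wrist_torque': [-0.065, 0.08, -0.057]}
```

View pics/w18.png

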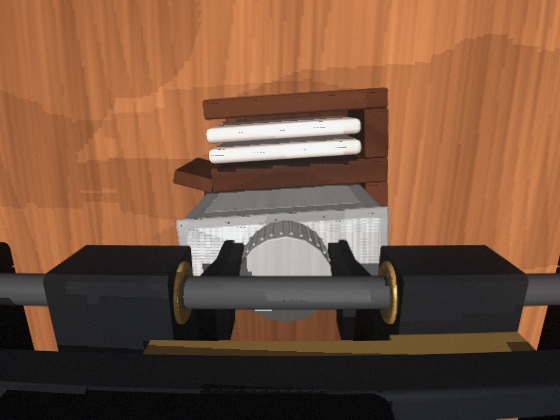

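The cap is held (opening 41 mm). I first try the usual right-hand thread, counter-clockwise from above, which is negative tool yaw.

Call:
{"op": "jog_arm", "data": {
  "grip": [0.4,0.4,0.4,0.4],
  "offset": [
    [0,0,0],
    [0,0,0],
    [0,0,0],
    [0,0,0]
  ],
  "yaw": [-0.04,-0.08,-0.12,-0.12]
}}

```text
t: 18.85
eef_pos: [602.1, 165.4, 121.8]
tool_rot: [0.536, -0.462, 0.462, -0.535]
force: [-2.7, -1.8, 3.7]
opening: 40.8
```

```bash
python3 look.py w19; python3 plane.py|head -1
```

```text
{'t': 18.85, 'qpos': [0.324, 0.496, -0.873, 1.617, 0.399, 1.218, -0.482], 'eef_pos': [602.11, 165.427, 121.782], 'force': [-2.706, -1.836, 3.741], 'opening': 40.827}
[[ 1.471e-01 -3.000e-04  9.891e-01]
 [-9.891e-01 -1.000e-04  1.471e-01]
 [ 1.000e-04 -1.000e+00 -3.000e-04]]
cam [592. 238. 285.]
{'t': 18.9, 'eef_pos': [602.094, 165.423, 121.764], 'force': [-2.019, -0.43, 4.09], 'wrist_torque': [-0.218, 0.51, 0.012]}
```

View pics/w19.png

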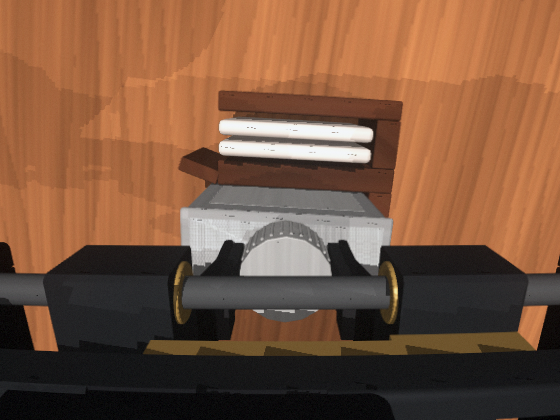

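It turned 6.9° with almost no torque, and the tin stays parallel to the rack. I continue in the same direction and watch the torque.

Call:
{"op": "jog_arm", "data": {
  "grip": [0.4,0.4,0.4,0.4],
  "offset": [
    [0,0,0],
    [0,0,0],
    [0,0,0],
    [0,0,0]
  ],
  "yaw": [-0.07,-0.14,-0.21,-0.28]
}}

```text
t: 19.3
eef_pos: [601.0, 166.1, 121.7]
tool_rot: [0.595, -0.383, 0.382, -0.594]
force: [-7.4, -0.2, 5.8]
opening: 41.1
```

```bash
python3 look.py w20; python3 plane.py|head -1;python3 - <<'E'
import cv2,numpy as np
a=[cv2.resize(cv2.imread(f'pics/{n}.png')[200:330,170:400],None,fx=1.7,fy=1.7,interpolation=cv2.INTER_CUBIC) for n in('w18','w19','w20')]
cv2.imwrite('pics/c3.png',np.vstack(a)[:600])
E
```

```text
{'t': 19.3, 'qpos': [0.359, 0.517, -0.928, 1.616, 0.432, 1.23, -0.226], 'eef_pos': [601.041, 166.137, 121.668], 'force': [-7.439, -0.187, 5.762], 'opening': 41.132}
[[ 4.148e-01 -2.300e-03  9.099e-01]
 [-9.099e-01  6.000e-04  4.148e-01]
 [-1.500e-03 -1.000e+00 -1.900e-03]]
cam [572. 233. 285.]
{'t': 19.35, 'eef_pos': [601.096, 165.989, 121.617], 'force': [-6.308, 0.497, 6.766], 'wrist_torque': [0.074, 1.516, -0.749]}
```

View pics/c3.png

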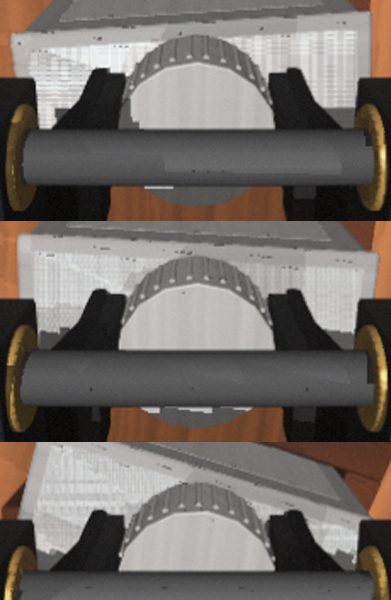

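The torque reached −0.75 N·m (an easy turn is under 0.1), so this direction is stopped and the fingers slipped. It must be a left-hand thread, so I turn clockwise.

Call:
{"op": "jog_arm", "data": {
  "grip": [0.4,0.4,0.4,0.4,0.4,0.4],
  "offset": [
    [0,0,0],
    [0,0,0],
    [0,0,0],
    [0,0,0],
    [0,0,0],
    [0,0,0]
  ],
  "yaw": [0.08,0.16,0.24,0.32,0.4,0.4]
}}

```text
t: 19.95
eef_pos: [602.2, 165.5, 121.6]
tool_rot: [0.506, -0.494, 0.494, -0.506]
force: [-2.0, -0.2, 0.9]
opening: 41.0
```

```bash
python3 look.py w21; python3 plane.py|head -1
```

```text
{'t': 19.95, 'qpos': [0.307, 0.488, -0.847, 1.618, 0.385, 1.212, -0.595], 'eef_pos': [602.185, 165.532, 121.597], 'force': [-2.021, -0.231, 0.927], 'opening': 41.047}
[[ 2.470e-02 -0.000e+00  9.997e-01]
 [-9.997e-01 -2.000e-04  2.470e-02]
 [ 1.000e-04 -1.000e+00 -0.000e+00]]
cam [600. 239. 284.]
{'t': 20.0, 'eef_pos': [602.198, 165.611, 121.61], 'force': [-1.261, -0.769, 1.841], 'wrist_torque': [-0.051, 0.258, 0.011]}
```

View pics/w21.png

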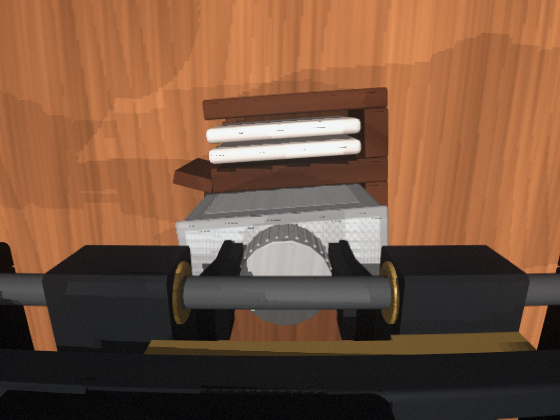

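Call:
{"op": "jog_arm", "data": {
  "grip": [0.4,0.4,0.4,0.4,0.4,0.4],
  "offset": [
    [0,0,0],
    [0,0,0],
    [0,0,0],
    [0,0,0],
    [0,0,0],
    [0,0,0]
  ],
  "yaw": [0.08,0.16,0.24,0.32,0.4,0.4]
}}

```text
t: 20.6
eef_pos: [602.7, 165.8, 121.6]
tool_rot: [0.398, -0.584, 0.584, -0.399]
force: [1.4, 1.4, 0.2]
opening: 41.3
```

```bash
python3 look.py w22; python3 plane.py|head -1
```

```text
{'t': 20.6, 'qpos': [0.255, 0.463, -0.771, 1.62, 0.341, 1.198, -0.962], 'eef_pos': [602.651, 165.803, 121.626], 'force': [1.449, 1.416, 0.239], 'opening': 41.253}
[[-3.639e-01  8.000e-04  9.314e-01]
 [-9.314e-01  5.000e-04 -3.639e-01]
 [-8.000e-04 -1.000e+00  6.000e-04]]
cam [629. 234. 285.]
{'t': 20.65, 'eef_pos': [602.679, 165.744, 121.645], 'force': [1.266, 0.382, -0.075], 'wrist_torque': [0.176, -0.373, 0.05]}
```

View pics/w22.png

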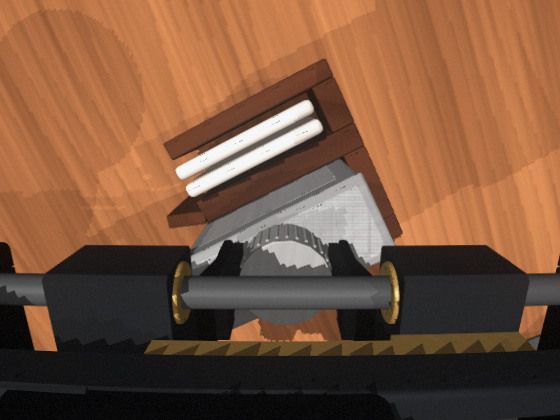

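Clockwise turns freely (0.05 N·m), so it's a left-hand thread. I turn on to a total of about 57° from the original grasp, or about 77° if the fingers slipped earlier; both lie within 40–110°.

Call:
{"op": "jog_arm", "data": {
  "grip": [0.4,0.4,0.4,0.4,0.4,0.4,0.4,0.4],
  "offset": [
    [0,0,0],
    [0,0,0],
    [0,0,0],
    [0,0,0],
    [0,0,0],
    [0,0,0],
    [0,0,0],
    [0,0,0]
  ],
  "yaw": [0.08,0.16,0.24,0.32,0.4,0.5,0.6,0.6]
}}

```text
t: 21.45
eef_pos: [602.9, 165.3, 121.8]
tool_rot: [0.208, -0.675, 0.676, -0.209]
force: [1.9, -0.1, 0.9]
opening: 41.2
```

```bash
python3 look.py w23; python3 plane.py|head -1
```

```text
{'t': 21.45, 'qpos': [0.176, 0.432, -0.659, 1.623, 0.282, 1.182, -1.519], 'eef_pos': [602.902, 165.314, 121.787], 'force': [1.933, -0.051, 0.928], 'opening': 41.197}
[[-8.260e-01  1.200e-03  5.637e-01]
 [-5.637e-01 -1.000e-04 -8.260e-01]
 [-9.000e-04 -1.000e+00  7.000e-04]]
cam [662. 207. 285.]
{'t': 21.5, 'eef_pos': [602.856, 165.3, 121.782], 'force': [2.468, -0.686, 1.323], 'wrist_torque': [-0.071, -0.557, 0.009]}
```

View pics/w23.png

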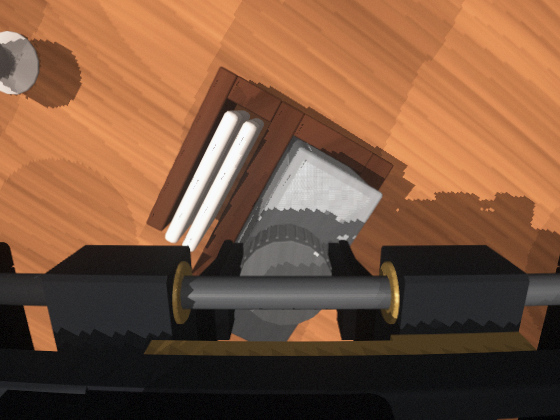

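It turned freely all the way (0.01 N·m). A small test lift of 4 mm will show whether the tin's weight comes with it.

Call:
{"op": "jog_arm", "data": {
  "grip": [0.4,0.4,0.4],
  "offset": [
    [0,-0.002,0],
    [0,-0.004,0],
    [0,-0.004,0]
  ],
  "yaw": [0,0,0]
}}

```text
t: 21.8
eef_pos: [602.3, 165.4, 125.7]
tool_rot: [-0.209, 0.676, -0.676, 0.209]
force: [2.5, -0.2, -0.1]
opening: 41.2
```

```bash
python3 plane.py w23| head -1; python3 look.py w24
python3 - <<'E'
import numpy as np
for n in('w23','w24'):
    W=np.load(n+'.npy');print(n,[tuple(W[r,c].round(1)) for r,c in((180,310),(170,330),(190,350),(205,320))])
E
```

```text
{'t': 21.8, 'eef_pos': [602.287, 165.412, 125.725], 'force': [2.524, -0.203, -0.143], 'wrist_torque': [-0.088, -0.42, 0.035]}
{'t': 21.8, 'qpos': [0.177, 0.429, -0.661, 1.62, 0.279, 1.189, -1.517], 'eef_pos': [602.287, 165.412, 125.725], 'force': [2.524, -0.203, -0.143], 'opening': 41.232}
[[-8.258e-01 -0.000e+00  5.640e-01]
 [-5.640e-01  1.000e-04 -8.258e-01]
 [-0.000e+00 -1.000e+00 -1.000e-04]]
cam [662. 207. 289.]
w23 [(np.float64(641.9), np.float64(178.5), np.float64(117.3)), (np.float64(651.1), np.float64(173.4), np.float64(116.7)), (np.float64(648.6), np.float64(159.4), np.float64(115.3)), (np.float64(634.5), np.float64(167.2), np.float64(116.3))]
w24 [(np.float64(640.9), np.float64(178.1), np.float64(118.1)), (np.float64(650.2), np.float64(172.7), np.float64(116.7)), (np.float64(647.8), np.float64(158.7), np.float64(116.4)), (np.float64(633.1), np.float64(166.3), np.float64(115.7))]
```

The cap is free: Fz is about 0 and the tin's top stays at z≈116. Lifting straight up.

Call:
{"op": "jog_arm", "data": {
  "grip": [0.4,0.4,0.4,0.4,0.4,0.4,0.4,0.4,0.4,0.4],
  "offset": [
    [0,-0.005,0],
    [0,-0.01,0],
    [0,-0.015,0],
    [0,-0.022,0],
    [0,-0.03,0],
    [0,-0.045,0],
    [0,-0.06,0],
    [0,-0.075,0],
    [0,-0.086,0],
    [0,-0.086,0]
  ],
  "yaw": [0,0,0,0,0,0,0,0,0,0]
}}

```text
t: 22.85
eef_pos: [603.2, 165.9, 213.9]
tool_rot: [0.207, -0.676, 0.676, -0.209]
force: [-0.2, 0.8, 0.0]
opening: 41.0
```

```bash
python3 plane.py | head -1; python3 look.py w25;python3 rect.py w25 540 700 100 230 112 120;python3 rect.py w25 540 700 100 230 124 147
python3 - <<'E'
from h import *
p,T=shot('scene','s25.png');cv2.imwrite('pics/s25c.png',cv2.resize(p['color'][120:330,60:410],None,fx=2.2,fy=2.2))
for q in('masala_dabba','clamp_jar','egg_cup','tin_b_mid'):
    for d in ctrl.pinpoint(p,q)[:2]: print(q,w(T,d['position']).round(),round(d['score'],2))
E
```

```text
{'t': 22.85, 'eef_pos': [603.181, 165.928, 213.889], 'force': [-0.217, 0.843, 0.029], 'wrist_torque': [0.025, -0.015, -0.001]}
{'t': 22.85, 'qpos': [0.19, 0.363, -0.68, 1.514, 0.232, 1.343, -1.483], 'eef_pos': [603.181, 165.928, 213.889], 'force': [-0.217, 0.843, 0.029], 'opening': 40.991}
[[-8.266e-01  3.100e-03  5.628e-01]
 [-5.628e-01  8.000e-04 -8.266e-01]
 [-3.000e-03 -1.000e+00  1.100e-03]]
cam [662. 207. 377.]
4879 [627.2 172.3 115.7] [array([605.9, 163.5]), array([98.6, 47.8]), np.float64(4.8)] [555.5 139.4 112.4] [656.7 191.2 120. ]
1018 [607.6 167.  137.6] [array([607.1, 166.6]), array([22.5, 26.6]), np.float64(32.1)] [591.  150.4 124.3] [619.2 176.7 140.2]
masala_dabba [ 775. -131.   -1.] 0.59
clamp_jar [ 695. -383.    3.] 0.77
egg_cup [575. 405.  -0.] 0.63
egg_cup [ 447. -552.  129.] 0.22
tin_b_mid [602. 160.  57.] 0.95
tin_b_mid [603. 162. 217.] 0.3
```

View pics/w25.png

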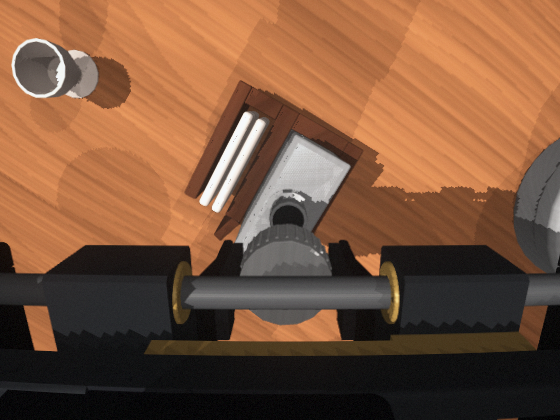

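View pics/s25c.png

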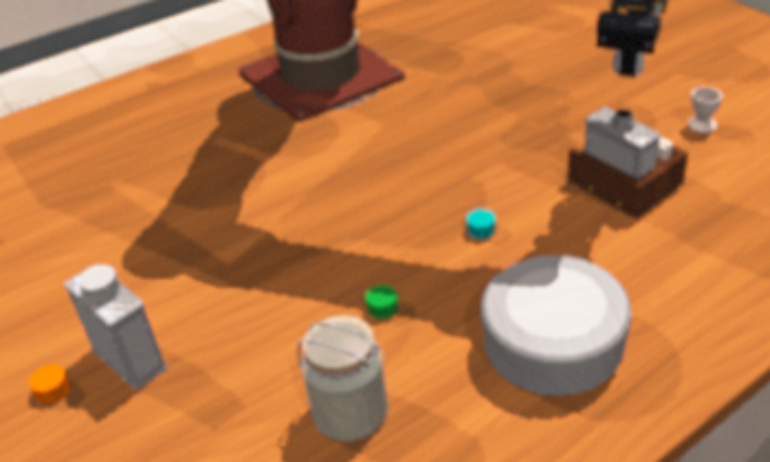

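The cap is in the gripper at (286,275), and the bare dark neck shows at (288,215). Before handing in, I check that the tin is still tight to the back after the cap turning.

```bash
python3 - <<'E'
from h import *
a=np.radians(5.6);x=np.array([np.cos(a),np.sin(a)]);y=np.array([-np.sin(a),np.cos(a)])
for n in('w15','w16','w25'):
    W=np.load(n+'.npy').reshape(-1,3);W=W[np.isfinite(W[:,2])]
    d=W[:,:2]-[601.5,164.5];f=d@x;l=d@y;z=W[:,2]
    s=abs(l)<15
    beam=f[s&(z>57)&(z<64)&(f>48)];tin=f[s&(z>112)&(z<119)&(f<60)];face=f[s&(z>66)&(z<108)&(f>45)&(f<58)];low=f[s&(z<50)&(f>40)&(f<62)]
    print(n,'beam',np.percentile(beam,[0.5,2,99]).round(1),'tin top front',np.percentile(tin,99.5).round(1),'face',np.median(face).round(1) if len(face) else None,'low pts',len(low))
E
python3 - <<'E'
import cv2
i=cv2.imread('pics/w25.png')[100:260,180:400];cv2.imwrite('pics/w25c.png',cv2.resize(i,None,fx=3.5,fy=3.5,interpolation=cv2.INTER_CUBIC))
E
```

```text
w15 beam [53.1 53.2 68.1] tin top front 53.6 face 53.2 low pts 0
w16 beam [62.8 63.  68.4] tin top front 52.9 face None low pts 0
w25 beam [53.  53.3 68.1] tin top front 53.3 face 53.0 low pts 0
```

View pics/w25c.png

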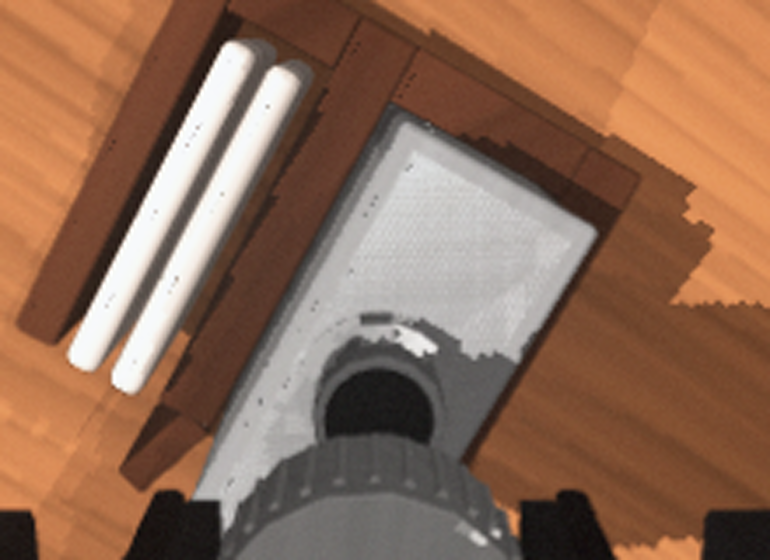

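The tin's front face (53.0) coincides with the back beam's inner edge (53.0), with no shelf visible between them. The neck is open and the cap is held high. Handing in.

```bash
python3 -c "
from h import *
s=ctrl.read_state();print(s['t'],s['opening'],s['eef_pos']);print(ctrl.finish_job())"
```

```text
23.15 41.0783245530217 [601.94106186 165.28111983 210.77405662]
the job is handed in; nothing more can be done
None
```

The job is handed in at t = 23 s. Tin_a stands home in the wide slot, and its loosened cap is held in the gripper about 7 cm above the neck.

**What I did**
- **Route:** I gripped tin_a (the tin nearer the rack) and slid it back and around the turquoise decoy cap to the slot. I then fed it in until it touched the back, with a push of about 13 N. For most of the way the wrist force read about 4–5 N, so the shelf was hardly carrying the tin.
- **Cap:** Counter-clockwise was the wrong way: the torque rose to 0.75 N·m and the fingers apparently slipped. Clockwise turned freely at 0.05 N·m or less, so it is a left-hand thread. I turned it about 57–77° and lifted it off with no tin weight on it.

**What went wrong:** On the first entry I pressed the tin down slightly. Its foot stubbed at the cheeks and it pitched about 20° in the pads, so it was briefly not upright. I slackened the grip, it settled flat without falling, and I gripped it again and finished the slide upright.

**Last checks**
- **Tin_a:** It stands upright and parallel to the slot, with no visible gap at the back. Its open neck shows in the wrist picture.
- **Cap:** The gripper opening is 41 mm on the cap, and the wrist force is near zero.
- **Other things:** The masala dabba, clamp-lid jar and egg cup were found where they started, within the network's error. The spare tin looks unmoved in the scene picture, but the network's reports for it there were of tin_a and the held cap, so I have no separate measurement of it.

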